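# Undock a cycler's sample carrier and pack it with its gauges

### The arm

A 6-joint arm with a two-finger parallel gripper is mounted at the origin on the work surface. World frame = base frame: x ahead of the robot, y to its left, z up, the work surface at z = 0. Lengths are in m, angles in rad, forces in N, time in s.
With the tool pointing down it reaches from about 0.4 to 0.825 m from the base axis. Payload 7 kg.
Tool frame: the origin (TCP) lies on the centre line of the jaws, within the pads' length; the fingertips stand 19 mm ahead of it and the grasp point (between the pads) is the TCP (nose_length is the distance from the TCP to the fingertips, in m); z points along the fingers, x is the direction in which the jaws open and shut, and the axes are right-handed (so a half turn about z gives the same grasp; the last joint's range is limited). The gripper opens to 85 mm and grips with 20 to 120 N. Pads are 22 mm wide; open, the fingers measure 114 mm over their backs; the gripper's body (76 mm by 85 mm) begins 54 mm behind the grasp point. The pads swing forward as they close: fully open they stand 13 mm farther back than shut.
Start: joints at [1.396, 0.359, 0.012, 0, -1.224, -0.288], TCP at [0.301, 0.604, 0.25] pointing down, gripper open.
Joint ranges: [-3.07, 3.07], [-1.43, 2.12], [-1.02, 1.25], [-3.03, 1.67], [-3.05, -0], [-3.03, 3.03]. Speed limits (rad/s): [2.39, 2.39, 3.01, 3.14, 3.14, 3.14].

### API

Orientations are given as [roll, pitch, yaw] about the fixed x, y, z axes, in that order (R = Rz(yaw) Ry(pitch) Rx(roll)).
In Python, from plant import * gives the robot as it stands.
- The arm moves only by the shell command python3 -m crank 'ROWS'. ROWS is JSON, a list of rows, each an object of numbers: "jaw": the closure, from 0 (fully open) to 1 (shut); "x", "y", "z": the shift along the tool's x, y, z in mm; "yaw": the turn about the tool's z in degrees. In form: [{"jaw": .., "x": .., "y": .., "z": .., "yaw": ..}, ...]. A call has 1 to 20 rows; each row shifts and turns the commanded pose from where the row before left it, along the tool's axes as they then stand; what a row does not reach is not made up. A row lasts 1/8 s, in which the tool goes at most 62.5 mm and 10.7 degrees, less where a joint would pass 70% of its speed; a pose out of reach is approached as far as the arm can. A call is refused whole if a number of a shift passes 62.5 or a number of a turn 10.7, either way. A call with a gripper value outside its range is refused whole. The fingers move at their own pace and stop on an object; the grip force is fixed at half the most. Time passes only in rows, so rows that do not move let the fingers close. It gives the time, the measured TCP pose, the force and the opening at its end, in the units of the state.
- get_state(): the state, without advancing time (a new reading comes with each control period).
- snapshot(name): name is "scene" or "side" or "wrist"; returns (picture, depth): 480x640x3 uint8, red, green, blue; 480x640 float32, m along the optical axis (not along the pixel's ray), 0 where there is no reading.
- camera_model(name): a dict with "fx", "fy", "cx", "cy" (pixels), "R" (3x3) and "t" (3): a world point X has camera coordinates R X + t. Camera axes: x right, y down, z forward; pixel columns grow to the right and rows downward; lengths in m; the calibration is good to about 2 mm. A picture is of the moment at which its call begins: read the wrist's pose just before it. camera_model takes no time and is no camera call; for the wrist camera it gives the pose at the moment of the call.
- close_job(): hands the job in, once; it reports no verdict.
The state is a dict: "time": time; "joints": joint angles; "dq": joint speeds; "tau": joint torques, N m; "position": TCP position; "orientation": TCP orientation; "wrist_force": force on the tool from outside, world axes, zero at the start; "torque": the same for the moment, N m; "finger_gap": finger opening in m.
Only numpy, scipy, OpenCV 4.12 (cv2) and the standard library are available. Lean on these libraries where they do the work, as an engineer would, in place of code of your own. Each camera call takes 0.05 s, during which the arm holds its last target. There are 200 camera calls.

### The job

Pack the sample carrier and the check gauges into the foam case for calibration: pull up the red spring plunger that pins the carrier in its dock, twist it so that it stays latched open by itself, slide the carrier out and lay it in its cutout. Press every gauge on the bench fully home, flush, in the cutout of its own shape, gripping the glass one gently, and once the carrier is out let the plunger snap back shut. Leave the other things on the bench where they are.

Things in the scene. Friction and masses are not known exactly. Their poses are not given: they have to be found in the camera images.
- dock: grey docking cradle fixed to the bench, base 172 x 112 x 8 mm. Origin on the bench under the docked carrier's centre; x points to the far end, where (x 48 to 76 mm) a bridge 19 to 27 mm above the bench covers the carrier's tongue. Side rails 37 mm either side of the centre line, 22 mm high. The docked carrier only slides out level along -x, the open end; after 32 mm it can be lifted
- pull (a joint): how far the sprung index plunger is pulled up, m: 0 = shut, pin down in the carrier's tongue; 0.0095 = resting latched open; 0.014 = end stop. A spring draws it down, 4 N at 0, 11 N at the stop. Raise it 0.010 or more, twist, let go: it stays up. To shut it, twist it back to about 0 and let go: it drops home by itself
- twist (a joint): turn of the plunger's knob, rad, growing counter-clockwise seen from above; stops at -0.1 and 1.45. Raised it turns freely; down, a cross pin blocks it beyond about 0.3. Turned 0.6 or more it stays latched (1.2 is good); it drops back in only below about 0.25. Starts between 0 and 0.2
- knob_grip (a point): centre of the plunger's red bar knob: 40 mm long along this point's x, 12 mm wide, 18 mm tall, 49 mm above the bench when shut; grip its 12 mm width from above. It rises and turns with the knob about the vertical through this point, 62 mm from the dock's origin along the dock's x
- carrier: aluminium sample carrier, 0.4 kg: block 90 (x) x 70 (y) x 28 mm and, at the bottom, a tongue 8 mm thick, 40 mm wide, x 45 to 75 mm, whose hole takes the plunger's pin. Black grip rib on top, centred: 40 mm along x, 14 mm wide, z 28 to 50 mm. Origin: centre of the block's underside, 8 mm above the bench when docked; x along the dock's x
- tee: blue T-shaped gauge, a 16 mm thick plate: crossbar 56 mm long along y (x 10 to 28 mm), stem 18 mm wide (x -28 to 10 mm). On top a grip rib for the fingers: 30 mm long along the part's own x, 12 mm wide, 16 mm tall (z 16 to 32 mm), centred at x 6, y 0 mm. Origin: centre of the 56 x 56 mm outline, underside. About 90 g. May be absent
- ell: orange L-shaped gauge, a 16 mm thick plate: one leg 56 x 18 mm along x (y -28 to -10 mm), the other along y (x -28 to -10 mm, y -10 to 28 mm). On top a grip rib for the fingers: 30 mm long along the part's own x, 12 mm wide, 16 mm tall (z 16 to 32 mm), centred at x -4, y -19 mm. Origin: centre of the 56 x 56 mm outline, underside. About 90 g. May be absent
- bar: brass bar gauge, plate 60 (x) x 22 (y) x 16 mm. On top a grip rib for the fingers: 30 mm long along the part's own x, 12 mm wide, 16 mm tall (z 16 to 32 mm), centred. Origin: centre of the underside. About 120 g. May be absent
- glass: green glass reference standard, plate 46 x 46 x 16 mm, always present. On top a grip rib for the fingers: 30 mm long along the part's own x, 12 mm wide, 16 mm tall (z 16 to 32 mm), centred, glass too. Origin: centre of the underside. About 90 g. Fragile: grip it with about 20 to 30 N; it cracks when the fingers' whole force on it exceeds 90 N (45 N a finger)
- case: black case fixed to the bench, 222 (x) x 262 (y) mm, rim 33 mm high; dark foam insert, top 28 mm above the bench; cutouts 16 mm deep with yellow floors, 2.5 mm play round a part. Origin: centre, on the bench. Seen from the robot: carrier cutout on the left, then a column with glass (near) and bar (far), at the right one with T (near) and L (far)
- pocket_carrier (a point): centre of the floor of the foam cutout for the carrier, axes as the case's. When the part is home its origin lies here and its x axis points along this x. No foam lips: the carrier sinks in by its weight and stands 12 mm proud plus rib
- pocket_tee (a point): centre of the floor of the foam cutout for the blue T gauge, axes as the case's. When the part is home its origin lies here and its x axis points along this x. Two sprung foam lips hold the part's sides: press it down with some 6 to 12 N until its plate is flush with the foam's top
- pocket_ell (a point): centre of the floor of the foam cutout for the orange L gauge, axes as the case's. When the part is home its origin lies here and its x axis points along this x. Two sprung foam lips hold the part's sides: press it down with some 6 to 12 N until its plate is flush with the foam's top
- pocket_bar (a point): centre of the floor of the foam cutout for the brass bar, axes as the case's. When the part is home its origin lies here and its x axis points along this x or the other way round. Two sprung foam lips hold the part's sides: press it down with some 6 to 12 N until its plate is flush with the foam's top
- pocket_glass (a point): centre of the floor of the foam cutout for the glass standard, axes as the case's. When the part is home its origin lies here and its x axis points along this x, or a multiple of 90 degrees from it. Two sprung foam lips hold the part's sides: press it down with some 6 to 12 N until its plate is flush with the foam's top
- tube_rack: yellow tube rack, 85 x 125 x 30 mm; a bystander: leave it alone. Origin: underside's centre
- puck: red metal puck, 34 mm across, 18 mm high, among the gauges; a bystander: leave it alone. Origin: underside's centre
- spray: white bottle, 60 mm across, 150 mm high; a bystander: leave it alone. Origin: underside's centre
- tip_box: blue tip box, 85 x 120 x 55 mm; a bystander: leave it alone. Origin: underside's centre
- jar: small amber jar, 44 mm across, 50 mm high; a bystander: leave it alone. Origin: underside's centre
- tube_box: small white box with a blue lid, 34 x 34 x 22 mm; a bystander: leave it alone. Origin: underside's centre
There are look-alikes about, which are no part of the job. Of the things like the tee, leave any that is yellow; of the rest the smaller one is meant.

How it is judged:
By the outcome, as a careful person would: the job done as asked, in the order asked, and still so for the second after the job is handed in, with the robot touching nothing.
Of tee, ell, bar only 1 to 3 are there at a start; the rules pass over those that are not, and their reading is None.
At some moment in a run one of tee, ell, bar, glass may be knocked a few centimetres aside while the robot is not near it.
Once in a run the grip may slacken for a moment while it holds something.
It also fails if it takes over 210 s, if anything falls off the work surface, if the arm or the gripper's body presses on something with over 40 N, if the wrist force passes 120 N, or if a joint passes its speed limit or range.

## Working session

There is one attempt and no reset: what is moved stays moved. The work goes in short steps, Python scripts to look and compute and a shell command to move; the robot and the scene stay as the last step left them, time stands still between calls to the robot, and variables do not carry over. Pictures are saved under pics/ and viewed, about 12 in all and at most 16, crops included, and the job is handed in when it is done.

```bash
ls; mkdir -p pics; python3 - <<'E'
from plant import *
import cv2,numpy as np
print(get_state())
for n in ("scene","side","wrist"):
    m=camera_model(n);print(n,m)
    p,d=snapshot(n);cv2.imwrite(f"pics/{n}0.png",p[:,:,::-1]);np.savez(f"pics/{n}0.npz",p=p,d=d,**m)
E
```

```text
pics
{'time': 0.0, 'joints': array([ 1.39607920e+00,  3.59392403e-01,  1.10930434e-02, -3.68036443e-04,
       -1.22414316e+00, -2.88110111e-01]), 'dq': array([ 0.00033302, -0.00047708, -0.00035174,  0.00097232, -0.00140935,
       -0.00104525]), 'tau': array([ 3.90681626e-04, -5.83314443e+01,  2.93419129e+01,  6.93670884e+00,
       -5.96267069e-03,  4.14770989e-05]), 'position': array([0.30118203, 0.60357627, 0.24937177]), 'orientation': array([-3.14145658e+00, -1.67665293e-03, -2.03374901e+00]), 'wrist_force': array([ 0.51287044, -0.58818635, -0.36832631]), 'torque': array([ 0.00960904, -0.02164348, -0.06639285]), 'finger_gap': 0.08534246546966281}
scene {'fx': 492.40956473842664, 'fy': 492.40956473842664, 'cx': 322.71284516278234, 'cy': 242.21716650619007, 'R': array([[ 0.42052167,  0.90728161, -0.00126585],
       [ 0.75344076, -0.34999362, -0.55662508],
       [-0.50545874,  0.23311917, -0.83076285]]), 't': array([-0.22812094, -0.37983498,  1.37948122])}
side {'fx': 500.615665852284, 'fy': 500.615665852284, 'cx': 325.71745124651426, 'cy': 244.36584873873238, 'R': array([[-0.99708179, -0.076054  ,  0.00660983],
       [-0.04652547,  0.53673904, -0.84246459],
       [ 0.06052505, -0.84031363, -0.53871117]]), 't': array([0.55078862, 0.09006888, 0.91733321])}
wrist {'fx': 378.7210893950746, 'fy': 378.7210893950746, 'cx': 322.8373988171521, 'cy': 241.60060135776357, 'R': array([[-0.44647077, -0.89479565,  0.00214241],
       [-0.85401817,  0.42683641,  0.2974284 ],
       [-0.26705209,  0.13096343, -0.95474172]]), 't': array([ 0.67350885, -0.03907942,  0.37874905])}
```

View pics/scene0.png

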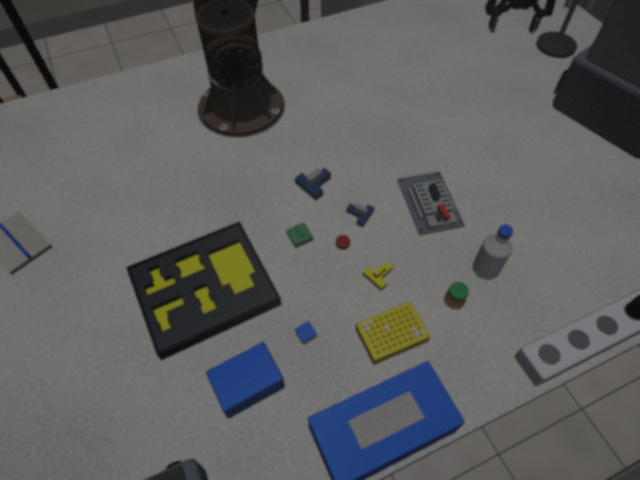

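View pics/side0.png

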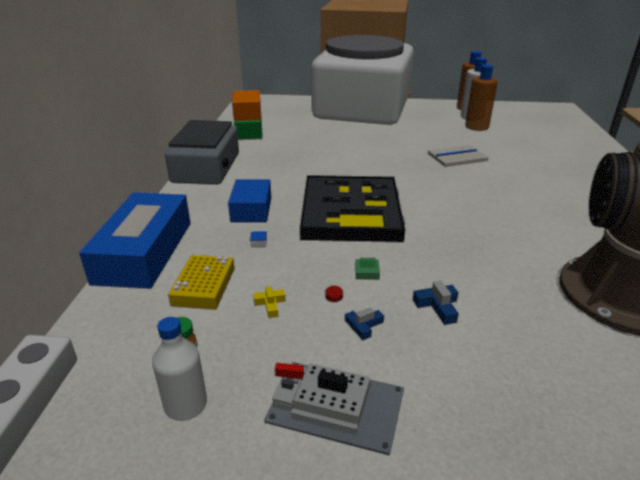

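Scene view: dock and carrier at (432,203), red knob (444,213), small blue T (361,214), large blue T (313,182), yellow T look-alike (378,275), green glass (300,234), puck (343,241) and case (203,288). I see no bar or orange L. Next I'll get metric positions from colour masks.

```bash
cat > h.py <<'E'
import numpy as np,cv2
from plant import *
def shot(n,tag):
    m=camera_model(n);p,d=snapshot(n)
    cv2.imwrite(f"pics/{tag}.png",p[:,:,::-1]);return m,p,d
def world(m,d):
    v,u=np.mgrid[0:480,0:640]
    c=np.stack([(u-m['cx'])/m['fx']*d,(v-m['cy'])/m['fy']*d,d],-1)
    W=(c-m['t'])@m['R'];W[d<=0]=np.nan;return W
def ray(m,u,v,z):
    C=-m['R'].T@m['t'];r=m['R'].T@np.array([(u-m['cx'])/m['fx'],(v-m['cy'])/m['fy'],1.])
    return C+r*(z-C[2])/r[2]
def rayarr(m,z):
    v,u=np.mgrid[0:480,0:640];C=-m['R'].T@m['t']
    r=np.stack([(u-m['cx'])/m['fx'],(v-m['cy'])/m['fy'],np.ones_like(u,float)],-1)@m['R']
    return C+r*((z-C[2])/r[...,2])[...,None]
H={'red':((0,120,60),(8,255,255)),'blue':((100,90,40),(125,255,255)),'green':((45,70,40),(90,255,255)),'yellow':((20,120,80),(35,255,255)),'orange':((8,130,80),(19,255,255))}
def blobs(p,col,amin=40):
    k=cv2.inRange(cv2.cvtColor(p,cv2.COLOR_RGB2HSV),*map(np.array,H[col]))
    n,l,s,c=cv2.connectedComponentsWithStats(k)
    return [(s[i,4],c[i],l==i) for i in range(1,n) if s[i,4]>=amin]
E
python3 - <<'E'
from h import *
np.set_printoptions(precision=3,suppress=True)
for n in("scene","side"):
    z=np.load(f"pics/{n}0.npz");W=world(z,z['d'])
    print(n)
    for c in H:
        for a,ce,k in blobs(z['p'],c):
            w=W[k];w=w[~np.isnan(w[:,0])]
            if len(w)and np.hypot(*np.median(w,0)[:2])<1.2: print(c,a,ce.round(),np.median(w,0),'zmax',np.percentile(w[:,2],[2,98]), 'ext',np.ptp(w[:,:2],axis=0))
E
```

```text
scene
red 71 [444. 211.] [0.584 0.279 0.058] zmax [0.053 0.062] ext [0.036 0.032]
red 109 [342. 241.] [0.538 0.051 0.017] zmax [0.013 0.02 ] ext [0.026 0.028]
blue 256 [312. 183.] [0.355 0.052 0.022] zmax [0.018 0.025] ext [0.074 0.08 ]
blue 100 [365. 215.] [0.494 0.127 0.016] zmax [0.013 0.019] ext [0.038 0.047]
blue 150 [ 14. 241.] [ 0.226 -0.616  0.019] zmax [0.012 0.023] ext [0.12  0.051]
blue 150 [505. 231.] [0.728 0.306 0.149] zmax [0.141 0.152] ext [0.027 0.028]
blue 265 [305. 332.] [ 0.703 -0.113  0.021] zmax [0.018 0.025] ext [0.036 0.038]
blue 3346 [245. 379.] [ 0.756 -0.254  0.054] zmax [0.02  0.058] ext [0.093 0.123]
blue 8515 [384. 424.] [ 0.939 -0.07   0.074] zmax [0.047 0.078] ext [0.12  0.267]
green 318 [299. 234.] [ 0.481 -0.031  0.017] zmax [0.012 0.034] ext [0.047 0.044]
green 275 [458. 291.] [0.764 0.2   0.05 ] zmax [0.043 0.053] ext [0.039 0.04 ]
yellow 1435 [233. 267.] [ 0.495 -0.194  0.012] zmax [0.009 0.019] ext [0.128 0.078]
yellow 359 [190. 266.] [ 0.452 -0.278  0.012] zmax [0.008 0.022] ext [0.054 0.052]
yellow 323 [378. 274.] [0.647 0.079 0.017] zmax [0.01
[... 1353 characters left out ...]
 0.049] zmax [0.037 0.051] ext [0.056 0.12 ]
yellow 61 [344. 189.] [ 0.535 -0.36   0.013] zmax [0.01  0.026] ext [0.023 0.065]
yellow 64 [366. 189.] [ 0.48  -0.363  0.013] zmax [0.01  0.029] ext [0.022 0.071]
yellow 109 [375. 203.] [ 0.458 -0.292  0.012] zmax [0.01  0.017] ext [0.049 0.06 ]
yellow 596 [358. 220.] [ 0.496 -0.204  0.012] zmax [0.01  0.028] ext [0.126 0.086]
yellow 2245 [200. 282.] [0.773 0.07  0.029] zmax [0.006 0.031] ext [0.085 0.128]
yellow 558 [270. 300.] [0.64  0.089 0.015] zmax [0.002 0.032] ext [0.054 0.083]
orange 81 [485.  81.] [ 0.121 -0.857  0.159] zmax [0.156 0.162] ext [0.071 0.061]
orange 787 [246. 104.] [ 0.85  -0.706  0.11 ] zmax [0.065 0.122] ext [0.425 1.64 ]
```

View pics/wrist0.png

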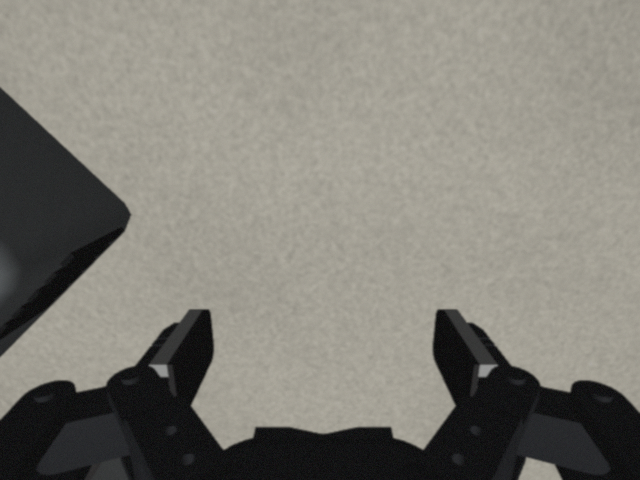

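```bash
python3 - <<'E'
from h import *
np.set_printoptions(precision=4,suppress=True)
for n in("scene","side"):
    z=np.load(f"pics/{n}0.npz");W=world(z,z['d'])
    print(n)
    def rect(lo,hi,box,name):
        k=(W[...,2]>lo)&(W[...,2]<hi)&(W[...,0]>box[0])&(W[...,0]<box[1])&(W[...,1]>box[2])&(W[...,1]<box[3])
        w=W[k][:,:2].astype(np.float32)*1000
        (c,s,a)=cv2.minAreaRect(w);print(name,len(w),np.array(c),np.array(s),a)
    D=(.38,.64,.18,.36)
    rect(.005,.012,D,'base');rect(.032,.04,D,'block');rect(.046,.066,(.48,.56,.2,.33),'rib');rect(.046,.066,(.56,.64,.2,.33),'knob')
    rect(.028,.037,(.3,.65,-.45,-.08),'case')
    rect(.026,.037,(.45,.51,-.07,.03),'glassrib');rect(.010,.02,(.44,.53,-.07,.02),'glass')
    rect(.026,.037,(.44,.52,.09,.17),'teerib');rect(.010,.02,(.44,.53,.08,.17),'tee');rect(.03,.05,(.3,.4,.0,.12),'bigrib')
    print(np.diff(W[200,100:300],axis=0)[:1])
E
```

```text
scene
base 931 [514.8549 270.3076] [175.3534 239.7501] 87.98443603515625
block 744 [533.6072 290.6282] [ 71.3109 118.5467] 77.10415649414062
rib 121 [523.1681 292.6531] [15.2999 42.5442] 77.30250549316406
knob 116 [582.8126 280.2904] [13.4871 40.2954] 86.47528076171875
case 4587 [ 514.5967 -267.4726] [226.1953 262.0784] 2.78572940826416
glassrib 69 [476.4641 -28.2347] [32.474  12.4069] 4.156371116638184
glass 290 [475.8988 -28.0387] [48.2323 46.8189] 2.86160945892334
teerib 70 [479.1681 125.6998] [30.717  13.5473] 34.555965423583984
tee 225 [474.4837 122.5357] [56.5033 59.0211] 32.42578887939453
bigrib 139 [350.336   64.3183] [18.4568 40.4565] 20.61857032775879
[[-0.0004  0.0019 -0.0014]]
side
base 3426 [515.5784 297.6871] [113.7821 171.5265] 77.79399871826172
block 2351 [538.559 292.494] [ 72.3925 124.9622] 77.2529296875
rib 401 [521.7378 296.3619] [16.4775 40.16  ] 78.92772674560547
knob 339 [581.9921 283.4075] [13.7148 39.7137] 86.45272064208984
case 2010 [ 514.8666 -264.485 ] [222.0685 269.178 ] 2.798325538635254
glassrib 83 [475.0063 -24.7111] [28.722  13.9192] 3.9401321411132812
glass 286 [475.3853 -24.4806] [45.5546 50.4229] 1.8092777729034424
teerib 125 [479.3916 129.3261] [30.8644 13.8152] 35.33987045288086
tee 428 [474.1391 126.1827] [57.3308 58.2626] 32.166500091552734
bigrib 251 [349.2504  68.9066] [17.6622 42.0838] 16.38496971130371
[[-0.0031  0.0002  0.0002]]
```

Scene and side agree to about 3 mm. Dock yaw is about -12.5°, twist about 9°, tee yaw about 33.5°, glass and case about 3°. Next I go over the bench for a closer wrist view.

```bash
python3 -m crank '[{"x":29,"y":-42},{"x":29,"y":-42},{"x":29,"y":-42},{"x":29,"y":-42},{"x":29,"y":-42},{"x":29,"y":-42},{"x":29,"y":-42},{"x":29,"y":-42},{"x":29,"y":-42}]'; python3 -m crank '[{"yaw":10.4},{"yaw":10.4},{"yaw":10.4},{"yaw":10.4},{"yaw":10.4},{"yaw":10.4},{"yaw":10.4},{"yaw":10.4},{"yaw":10.4},{"yaw":10.4},{"yaw":10.4},{"yaw":10.4},{"yaw":10.4},{"yaw":10.4},{"yaw":10.4},{"yaw":10.4},{}]'
python3 - <<'E'
from h import *
m,p,d=shot("wrist","w1");np.savez("pics/w1.npz",p=p,d=d,**m)
s=get_state();print(s['position'],s['orientation'],s['joints'])
E
```

```text
[0.30126209 0.60374399 0.24970895] [-3.14146980e+00 -1.03317870e-03 -2.03367744e+00] [ 1.39609567e+00  3.59132299e-01  1.14062312e-02 -1.86972345e-04
 -1.22409575e+00 -2.88116769e-01]invalid input at $[0]: expected keys jaw, x, y, z, yaw
invalid input at $[0]: expected keys jaw, x, y, z, yaw
```

View pics/w1.png

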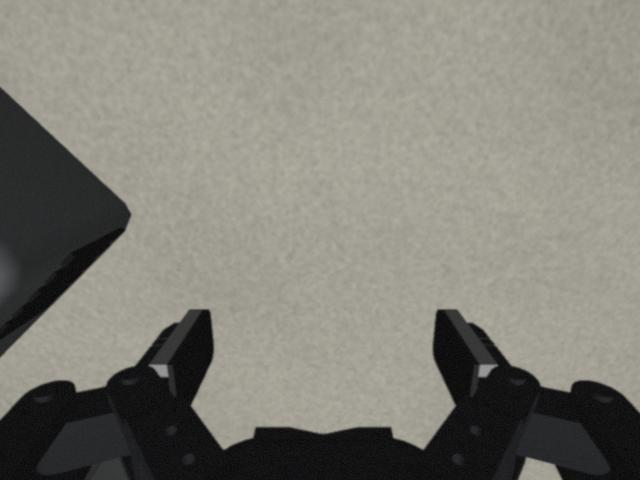

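The rows were refused because every key is needed, so the view is unchanged: bare bench and fingers.

```bash
python3 -m crank '[{"jaw":0,"x":29,"y":-42,"z":0,"yaw":0},{"jaw":0,"x":29,"y":-42,"z":0,"yaw":0},{"jaw":0,"x":29,"y":-42,"z":0,"yaw":0},{"jaw":0,"x":29,"y":-42,"z":0,"yaw":0},{"jaw":0,"x":29,"y":-42,"z":0,"yaw":0},{"jaw":0,"x":29,"y":-42,"z":0,"yaw":0},{"jaw":0,"x":29,"y":-42,"z":0,"yaw":0},{"jaw":0,"x":29,"y":-42,"z":0,"yaw":0},{"jaw":0,"x":29,"y":-42,"z":0,"yaw":0}]'; python3 -m crank '[{"jaw":0,"x":0,"y":0,"z":0,"yaw":10.4},{"jaw":0,"x":0,"y":0,"z":0,"yaw":10.4},{"jaw":0,"x":0,"y":0,"z":0,"yaw":10.4},{"jaw":0,"x":0,"y":0,"z":0,"yaw":10.4},{"jaw":0,"x":0,"y":0,"z":0,"yaw":10.4},{"jaw":0,"x":0,"y":0,"z":0,"yaw":10.4},{"jaw":0,"x":0,"y":0,"z":0,"yaw":10.4},{"jaw":0,"x":0,"y":0,"z":0,"yaw":10.4},{"jaw":0,"x":0,"y":0,"z":0,"yaw":10.4},{"jaw":0,"x":0,"y":0,"z":0,"yaw":10.4},{"jaw":0,"x":0,"y":0,"z":0,"yaw":10.4},{"jaw":0,"x":0,"y":0,"z":0,"yaw":10.4},{"jaw":0,"x":0,"y":0,"z":0,"yaw":10.4},{"jaw":0,"x":0,"y":0,"z":0,"yaw":10.4},{"jaw":0,"x":0,"y":0,"z":0,"yaw":10.4},{"jaw":0,"x":0,"y":0,"z":0,"yaw":10.4},{"jaw":0,"x":0,"y":0,"z":0,"yaw":0}]'
python3 - <<'E'
from h import *
m,p,d=shot("wrist","w1");np.savez("pics/w1.npz",p=p,d=d,**m)
s=get_state();print(s['position'],s['orientation'],s['joints'])
E
```

```text
time: 1.32
position: [0.5236, 0.2001, 0.2504]
orientation: [-3.142, 0.0, -2.033]
wrist_force: [0.8, 0.8, -0.2]
finger_gap: 0.0855
time: 3.45
position: [0.523, 0.2016, 0.2502]
orientation: [-3.141, 0.0, 1.347]
wrist_force: [-0.3, -0.4, -0.1]
finger_gap: 0.0854
[0.52298692 0.20161333 0.25022193] [-3.14144790e+00  1.50187753e-04  1.34939887e+00] [ 7.17178123e-01  1.71317343e-01 -2.44029304e-01 -3.06208121e-05
 -1.15565638e+00 -2.50935957e+00]
```

View pics/w1.png

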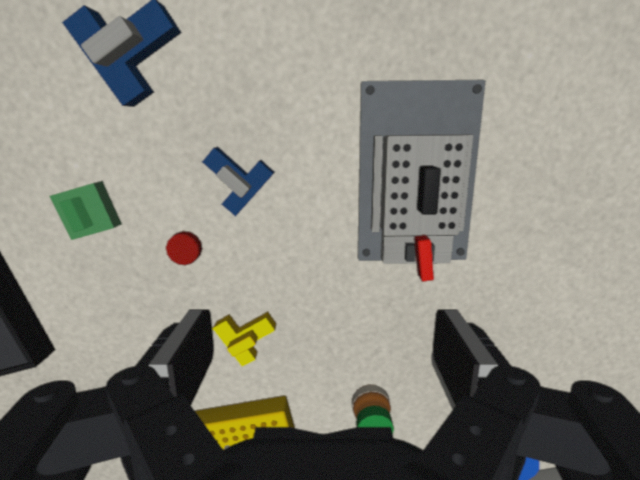

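```bash
cat > wm.py <<'E'
import sys
from h import *
np.set_printoptions(precision=1,suppress=True)
def rects(f,items):
    z=np.load(f);W=world(z,z['d'])
    for lo,hi,b,name in items:
        k=(W[...,2]>lo)&(W[...,2]<hi)&(W[...,0]>b[0])&(W[...,0]<b[1])&(W[...,1]>b[2])&(W[...,1]<b[3])
        w=W[k].astype(np.float32)*1000
        if len(w)<10: print(name,len(w));continue
        c,s,a=cv2.minAreaRect(w[:,:2].copy());print(name,len(w),np.array(c),np.array(s),'%.1f'%a,'z %.1f'%np.median(w[:,2]))
E
python3 - <<'E'
from wm import *
D=(.40,.66,.18,.36)
rects("pics/w1.npz",[(.03,.042,D,'block'),(.05,.066,(.48,.56,.2,.33),'rib'),(.05,.066,(.56,.64,.2,.33),'knob'),
(.026,.037,(.45,.51,-.07,.03),'glassrib'),(.010,.02,(.44,.53,-.07,.02),'glass'),(.026,.037,(.44,.52,.09,.17),'teerib'),(.010,.02,(.44,.53,.08,.17),'tee')])
E
```

```text
block 7081 [537.8 290.5] [ 70.7 124.4] 77.3 z 34.7
rib 850 [520.8 294.3] [14.4 39.8] 77.6 z 56.4
knob 627 [581.5 281.2] [12.3 40.7] 86.3 z 56.3
glassrib 499 [475.2 -27. ] [29.9 13.1] 3.2 z 30.5
glass 1710 [475.2 -27.2] [46.  47.7] 2.7 z 14.7
teerib 465 [478.4 126.8] [30.  12.6] 34.5 z 30.6
tee 1478 [473.5 123.3] [56.1 56.4] 34.1 z 14.7
```

Wrist view: knob at (425,258), rib (428,190), small T (237,180), glass (85,208), all matching the depth measurements, with heights reading 1.3 mm low. I'm going to the knob, closing in stages to learn how jaw maps to gap.

```bash
python3 -m crank '[{"jaw":0,"x":45.4,"y":20,"z":0,"yaw":0},{"jaw":0,"x":45.4,"y":20,"z":0,"yaw":0},{"jaw":0,"x":0,"y":0,"z":20,"yaw":-9},{"jaw":0,"x":0,"y":0,"z":50,"yaw":0},{"jaw":0,"x":0,"y":0,"z":50,"yaw":0},{"jaw":0,"x":0,"y":0,"z":40,"yaw":0},{"jaw":0,"x":0,"y":0,"z":0,"yaw":0}]'
python3 -m crank '[{"jaw":0.5,"x":0,"y":0,"z":20,"yaw":0},{"jaw":0.5,"x":0,"y":0,"z":20,"yaw":0},{"jaw":0.5,"x":0,"y":0,"z":0,"yaw":0},{"jaw":0.5,"x":0,"y":0,"z":0,"yaw":0}]'
python3 -m crank '[{"jaw":0.8,"x":0,"y":0,"z":0,"yaw":0},{"jaw":0.8,"x":0,"y":0,"z":0,"yaw":0},{"jaw":0.8,"x":0,"y":0,"z":0,"yaw":0}]'
python3 - <<'E'
from plant import *
s=get_state();print(s['position'],s['orientation'],s['wrist_force'],s['finger_gap'])
E
```

```text
time: 4.38
position: [0.5805, 0.2798, 0.087]
orientation: [-3.137, 0.005, 1.505]
wrist_force: [0.6, 0.4, 1.0]
finger_gap: 0.0856
time: 4.88
position: [0.5833, 0.2819, 0.0523]
orientation: [3.14, -0.001, 1.504]
wrist_force: [0.4, -0.2, 0.4]
finger_gap: 0.0423
time: 5.25
position: [0.5832, 0.2819, 0.0525]
orientation: [3.139, -0.002, 1.503]
wrist_force: [-2.9, -1.4, 7.4]
finger_gap: 0.0229
[0.58317122 0.2818602  0.05250423] [ 3.13945912e+00 -1.69855491e-03  1.50296294e+00] [-2.89532095 -1.39956779  7.40134267] 0.022939105644397183
```

```bash
python3 -m crank '[{"jaw":0.8,"x":0,"y":0,"z":0,"yaw":0},{"jaw":0.8,"x":0,"y":0,"z":0,"yaw":0}]'
python3 -m crank '[{"jaw":0.85,"x":0,"y":0,"z":0,"yaw":0},{"jaw":0.85,"x":0,"y":0,"z":0,"yaw":0}]'
python3 -m crank '[{"jaw":0.87,"x":0,"y":0,"z":0,"yaw":0},{"jaw":0.87,"x":0,"y":0,"z":0,"yaw":0}]'
python3 -m crank '[{"jaw":1,"x":0,"y":0,"z":0,"yaw":0},{"jaw":1,"x":0,"y":0,"z":0,"yaw":0}]'
```

```text
time: 5.5
position: [0.5832, 0.2818, 0.0525]
orientation: [3.139, -0.002, 1.503]
wrist_force: [-1.8, -0.2, 7.6]
finger_gap: 0.023
time: 5.75
position: [0.5831, 0.2818, 0.0525]
orientation: [3.139, -0.002, 1.503]
wrist_force: [-1.3, -0.9, 7.6]
finger_gap: 0.0229
time: 6.0
position: [0.5832, 0.2819, 0.0525]
orientation: [3.139, -0.002, 1.503]
wrist_force: [-2.5, -0.6, 7.4]
finger_gap: 0.0229
time: 6.25
position: [0.5832, 0.2819, 0.0525]
orientation: [3.139, -0.002, 1.503]
wrist_force: [-1.6, 0.1, 6.8]
finger_gap: 0.0232
```

```bash
python3 -m crank '[{"jaw":0.6,"x":0,"y":0,"z":0,"yaw":0},{"jaw":0.6,"x":0,"y":0,"z":-3,"yaw":0},{"jaw":0.6,"x":0,"y":0,"z":-3,"yaw":0},{"jaw":0.6,"x":0,"y":0,"z":0,"yaw":0}]'
python3 - <<'E'
from h import *
m,p,d=shot("side","s1");np.savez("pics/s1.npz",p=p,d=d,**m)
cv2.imwrite("pics/s1c.png",cv2.resize(p[270:470,190:440,::-1],None,fx=3,fy=3,interpolation=cv2.INTER_CUBIC))
E
```

```text
time: 6.75
position: [0.5825, 0.2814, 0.0567]
orientation: [3.141, -0.0, 1.503]
wrist_force: [-0.1, 0.2, 0.8]
finger_gap: 0.0346
```

View pics/s1c.png

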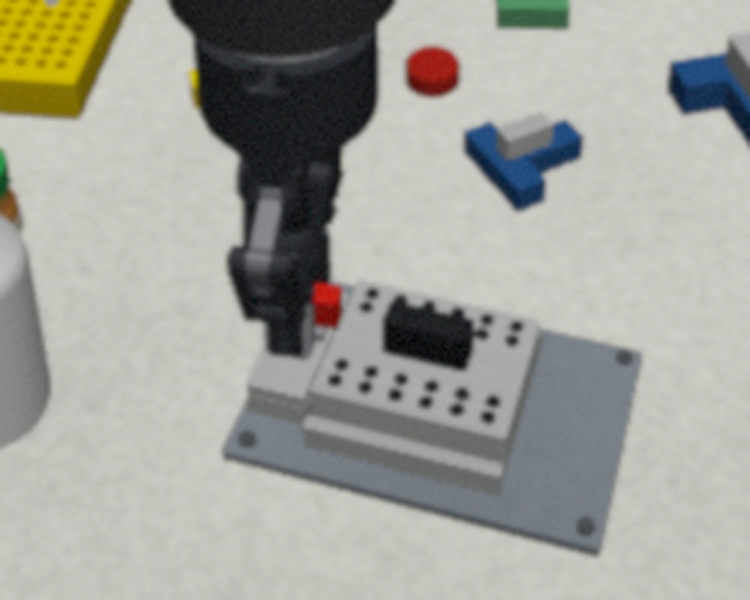

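The fingertips are right over the bridge, and a dark collar stands under the knob, which is what blocked them at 23 mm. I close now, 6 mm higher.

```bash
python3 -m crank '[{"jaw":0.8,"x":0,"y":0,"z":-1,"yaw":0},{"jaw":0.8,"x":0,"y":0,"z":0,"yaw":0},{"jaw":0.8,"x":0,"y":0,"z":0,"yaw":0}]'
python3 -m crank '[{"jaw":0.85,"x":0,"y":0,"z":0,"yaw":0},{"jaw":0.85,"x":0,"y":0,"z":0,"yaw":0}]'
python3 -m crank '[{"jaw":0.87,"x":0,"y":0,"z":0,"yaw":0},{"jaw":0.87,"x":0,"y":0,"z":0,"yaw":0}]'
python3 -m crank '[{"jaw":1,"x":0,"y":0,"z":0,"yaw":0},{"jaw":1,"x":0,"y":0,"z":0,"yaw":0}]'
```

```text
time: 7.18
position: [0.5823, 0.2812, 0.0572]
orientation: [-3.142, 0.0, 1.502]
wrist_force: [-0.3, 0.6, -0.3]
finger_gap: 0.0173
time: 7.42
position: [0.5824, 0.2814, 0.0573]
orientation: [3.142, -0.0, 1.503]
wrist_force: [-1.0, -0.2, -0.9]
finger_gap: 0.0127
time: 7.68
position: [0.5824, 0.2816, 0.0574]
orientation: [3.141, -0.001, 1.503]
wrist_force: [0.2, 2.9, -0.9]
finger_gap: 0.0117
time: 7.92
position: [0.5825, 0.2816, 0.0575]
orientation: [3.141, -0.001, 1.503]
wrist_force: [-0.7, 4.4, 1.3]
finger_gap: 0.0107
```

Gripped. Raise 12 mm and check the force.

```bash
python3 -m crank '[{"jaw":1,"x":0,"y":0,"z":-4,"yaw":0},{"jaw":1,"x":0,"y":0,"z":-4,"yaw":0},{"jaw":1,"x":0,"y":0,"z":-4,"yaw":0},{"jaw":1,"x":0,"y":0,"z":0,"yaw":0}]'
python3 -m crank '[{"jaw":1,"x":0,"y":0,"z":0,"yaw":-7},{"jaw":1,"x":0,"y":0,"z":0,"yaw":-7},{"jaw":1,"x":0,"y":0,"z":0,"yaw":-7},{"jaw":1,"x":0,"y":0,"z":0,"yaw":-7},{"jaw":1,"x":0,"y":0,"z":0,"yaw":0}]'
```

```text
time: 8.43
position: [0.5823, 0.2815, 0.0686]
orientation: [-3.141, -0.001, 1.502]
wrist_force: [2.8, 4.9, -9.9]
finger_gap: 0.0109
time: 9.05
position: [0.5824, 0.2813, 0.0682]
orientation: [-3.141, -0.0, 1.992]
wrist_force: [3.2, 4.5, -9.8]
finger_gap: 0.0106
```

```bash
python3 -m crank '[{"jaw":1,"x":0,"y":0,"z":0,"yaw":-8},{"jaw":1,"x":0,"y":0,"z":0,"yaw":-8},{"jaw":1,"x":0,"y":0,"z":0,"yaw":-8},{"jaw":1,"x":0,"y":0,"z":0,"yaw":-8},{"jaw":1,"x":0,"y":0,"z":0,"yaw":0}]'
python3 -m crank '[{"jaw":1,"x":0,"y":0,"z":2,"yaw":0},{"jaw":0.7,"x":0,"y":0,"z":0,"yaw":0},{"jaw":0.7,"x":0,"y":0,"z":0,"yaw":0}]'
python3 -m crank '[{"jaw":0.7,"x":0,"y":0,"z":-20,"yaw":0},{"jaw":0.4,"x":0,"y":0,"z":-40,"yaw":0},{"jaw":0.4,"x":0,"y":0,"z":-40,"yaw":0},{"jaw":0.4,"x":0,"y":0,"z":-30,"yaw":0},{"jaw":0.4,"x":0,"y":0,"z":0,"yaw":8},{"jaw":0.4,"x":0,"y":0,"z":0,"yaw":8},{"jaw":0.4,"x":0,"y":0,"z":0,"yaw":8},{"jaw":0.4,"x":0,"y":0,"z":0,"yaw":8},{"jaw":0.4,"x":0,"y":0,"z":0,"yaw":8},{"jaw":0.4,"x":0,"y":0,"z":0,"yaw":8},{"jaw":0.4,"x":0,"y":0,"z":0,"yaw":8},{"jaw":0.4,"x":0,"y":0,"z":0,"yaw":8},{"jaw":0.4,"x":0,"y":0,"z":0,"yaw":5},{"jaw":0.4,"x":0,"y":0,"z":0,"yaw":0}]'
python3 - <<'E'
from wm import *
for n in("wrist","scene"):
    m,p,d=shot(n,n+"2");np.savez(f"pics/{n}2.npz",p=p,d=d,**m)
    print(n);rects(f"pics/{n}2.npz",[(.05,.066,(.48,.56,.2,.33),'rib'),(.05,.08,(.56,.64,.2,.33),'knob'),(.03,.042,(.4,.66,.18,.36),'block')])
s=get_state();print(s['position'],s['orientation'][2]*57.3)
E
```

```text
time: 9.68
position: [0.5825, 0.2812, 0.0683]
orientation: [-3.142, -0.0, 2.551]
wrist_force: [3.9, 5.8, -9.9]
finger_gap: 0.011
time: 10.05
position: [0.5822, 0.2805, 0.0675]
orientation: [-3.141, 0.0, 2.549]
wrist_force: [-0.4, -0.1, -0.1]
finger_gap: 0.0257
time: 11.8
position: [0.5822, 0.2808, 0.1975]
orientation: [-3.141, 0.0, 1.346]
wrist_force: [0.2, 0.1, 0.5]
finger_gap: 0.0511
wrist
rib 1235 [521.3 294.3] [13.6 39.7] 77.5 z 56.5
knob 1174 [581.6 281.5] [40.1 12.5] 56.2 z 65.5
block 10972 [530.2 292.5] [ 70.3 108.8] 77.8 z 34.7
scene
rib 100 [522.3 292.6] [14.3 41.3] 76.7 z 57.5
knob 154 [582.4 279.5] [39.4 15.4] 57.4 z 64.9
block 768 [534.8 290.7] [ 72.9 117.6] 79.5 z 35.9
[0.6 0.3 0.2] 77.1987222083165
```

Latched open: the knob top is 9 mm up, twist is 1.2 rad, and the force is back to zero. Now the carrier rib.

```bash
python3 -m crank '[{"jaw":0.4,"x":0,"y":-31,"z":0,"yaw":0},{"jaw":0.4,"x":0,"y":-31,"z":0,"yaw":-0.3},{"jaw":0.4,"x":0,"y":0,"z":50,"yaw":0},{"jaw":0.4,"x":0,"y":0,"z":50,"yaw":0},{"jaw":0.4,"x":0,"y":0,"z":39,"yaw":0},{"jaw":0.4,"x":0,"y":0,"z":0,"yaw":0},{"jaw":0.6,"x":0,"y":0,"z":0,"yaw":0}]'
python3 -m crank '[{"jaw":0.8,"x":0,"y":0,"z":0,"yaw":0},{"jaw":0.8,"x":0,"y":0,"z":0,"yaw":0},{"jaw":1,"x":0,"y":0,"z":0,"yaw":0},{"jaw":1,"x":0,"y":0,"z":0,"yaw":0},{"jaw":1,"x":0,"y":0,"z":0,"yaw":0}]'
```

```text
time: 12.78
position: [0.5226, 0.2955, 0.0597]
orientation: [3.141, -0.001, 1.352]
wrist_force: [0.4, -0.7, -0.5]
finger_gap: 0.0351
time: 13.4
position: [0.5224, 0.2955, 0.0598]
orientation: [3.14, -0.001, 1.351]
wrist_force: [-1.1, -0.3, 6.9]
finger_gap: 0.0126
```

```bash
python3 -m crank '[{"jaw":1,"x":0,"y":0,"z":-1.2,"yaw":0},{"jaw":1,"x":0,"y":-3,"z":0,"yaw":0},{"jaw":1,"x":0,"y":-5,"z":0,"yaw":0}]'
python3 -m crank '[{"jaw":1,"x":0,"y":-6,"z":0,"yaw":0},{"jaw":1,"x":0,"y":-6,"z":0,"yaw":0},{"jaw":1,"x":0,"y":-6,"z":0,"yaw":0},{"jaw":1,"x":0,"y":-6,"z":0,"yaw":0},{"jaw":1,"x":0,"y":-6,"z":0,"yaw":0},{"jaw":1,"x":0,"y":0,"z":0,"yaw":0}]'
```

```text
time: 13.78
position: [0.5144, 0.297, 0.0598]
orientation: [3.141, -0.001, 1.351]
wrist_force: [1.4, -0.3, 0.0]
finger_gap: 0.0124
time: 14.52
position: [0.4841, 0.3037, 0.0597]
orientation: [-3.141, -0.0, 1.351]
wrist_force: [-2.0, 1.9, 6.4]
finger_gap: 0.013
```

```bash
python3 -m crank '[{"jaw":1,"x":0,"y":-6,"z":0,"yaw":0},{"jaw":1,"x":0,"y":0,"z":-10,"yaw":0},{"jaw":1,"x":0,"y":0,"z":-20,"yaw":0},{"jaw":1,"x":0,"y":0,"z":-30,"yaw":0},{"jaw":1,"x":0,"y":0,"z":-30,"yaw":0},{"jaw":1,"x":0,"y":0,"z":-30,"yaw":0},{"jaw":1,"x":0,"y":0,"z":0,"yaw":0}]'
python3 - <<'E'
from wm import *
m,p,d=shot("scene","sc3");np.savez("pics/sc3.npz",p=p,d=d,**m)
m,p,d=shot("side","sd3");np.savez("pics/sd3.npz",p=p,d=d,**m)
cv2.imwrite("pics/sd3c.png",cv2.resize(p[150:450,190:490,::-1],None,fx=2,fy=2))
E
```

```text
time: 15.4
position: [0.4793, 0.3052, 0.1816]
orientation: [3.14, -0.003, 1.351]
wrist_force: [-0.3, -0.3, -3.1]
finger_gap: 0.0121
```

View pics/sd3c.png

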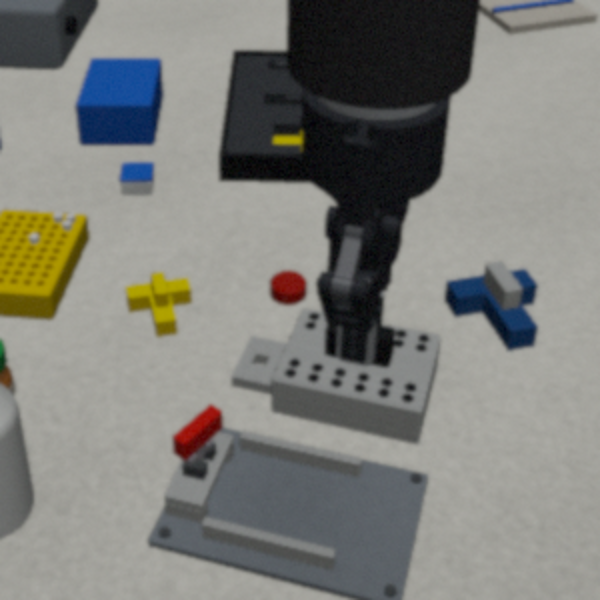

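The carrier is clear of the dock and level. With it lifted higher, I'll look at the case from the far side using the wrist camera.

```bash
python3 -m crank '[{"jaw":1,"x":0,"y":0,"z":-45,"yaw":0},{"jaw":1,"x":0,"y":0,"z":-45,"yaw":0},{"jaw":1,"x":-39.8,"y":22.6,"z":0,"yaw":0},{"jaw":1,"x":-39.8,"y":22.6,"z":0,"yaw":0},{"jaw":1,"x":-39.8,"y":22.6,"z":0,"yaw":0},{"jaw":1,"x":-39.8,"y":22.6,"z":0,"yaw":0},{"jaw":1,"x":-39.8,"y":22.6,"z":0,"yaw":0},{"jaw":1,"x":-39.8,"y":22.6,"z":0,"yaw":0},{"jaw":1,"x":-39.8,"y":22.6,"z":0,"yaw":0},{"jaw":1,"x":-39.8,"y":22.6,"z":0,"yaw":0},{"jaw":1,"x":-39.8,"y":22.6,"z":0,"yaw":0},{"jaw":1,"x":-39.8,"y":22.6,"z":0,"yaw":0},{"jaw":1,"x":-39.8,"y":22.6,"z":0,"yaw":0},{"jaw":1,"x":-39.8,"y":22.6,"z":0,"yaw":0},{"jaw":1,"x":0,"y":0,"z":0,"yaw":-7.7},{"jaw":1,"x":0,"y":0,"z":0,"yaw":-7.7},{"jaw":1,"x":0,"y":0,"z":0,"yaw":0}]'
python3 - <<'E'
from h import *
m,p,d=shot("wrist","w4");np.savez("pics/w4.npz",p=p,d=d,**m)
s=get_state();print(s['position'],s['orientation'],s['joints'],s['finger_gap'])
E
```

```text
time: 17.62
position: [0.6385, -0.2205, 0.2671]
orientation: [-3.138, -0.001, 1.618]
wrist_force: [-0.5, -1.0, -3.2]
finger_gap: 0.0127
[ 0.63868191 -0.22039663  0.26760307] [-3.1385666e+00 -8.8084121e-04  1.6162633e+00] [-4.47789146e-02  3.52228352e-01  4.21757758e-02 -6.34178078e-04
 -1.26383694e+00 -1.48035655e+00] 0.012897492686293793
```

View pics/w4.png

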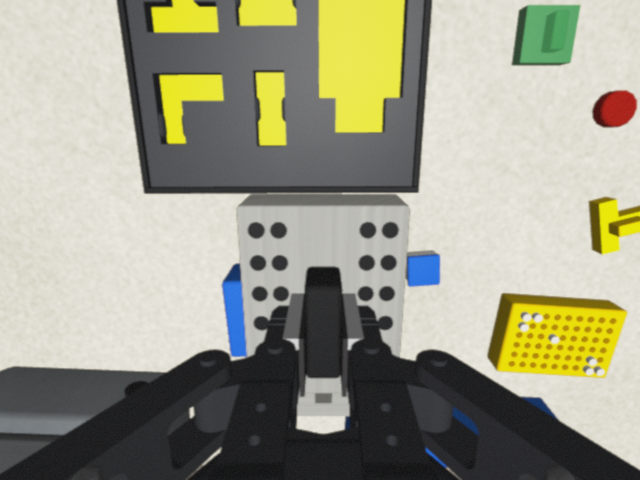

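The far half of the case is clear, with carrier cutout at (361,60), L (190,105) and bar (271,107). Shift 55 mm back to see the rest and measure.

```bash
python3 -m crank '[{"jaw":1,"x":0,"y":-28,"z":0,"yaw":0},{"jaw":1,"x":0,"y":-28,"z":0,"yaw":0},{"jaw":1,"x":0,"y":0,"z":0,"yaw":0}]'
python3 - <<'E'
from wm import *
m,p,d=shot("wrist","w5");np.savez("pics/w5.npz",p=p,d=d,**m)
s=get_state();print(s['position']*1000,s['orientation'])
for f in("w4","w5"):
    z=np.load(f"pics/{f}.npz");P=rayarr(z,.012)*1000;T=rayarr(z,.028)*1000
    for a,c,k in blobs(z['p'],'yellow',400):
        if abs(P[k][:,1].mean()+266)>140: continue
        r=cv2.minAreaRect(P[k][:,:2].astype(np.float32))
        print(f,a,c,np.array(r[0]),np.array(r[1]),r[2])
    rects(f"pics/{f}.npz",[(.030,.037,(.38,.66,-.42,-.11),'rim')])
E
```

```text
time: 18.05
position: [0.5817, -0.2231, 0.2696]
orientation: [-3.141, -0.0, 1.616]
wrist_force: [0.3, -0.4, -1.9]
finger_gap: 0.0124
[ 582.8 -223.1  269.6] [ 3.1 -0.   1.6]
w4 1904 [184.   17.6] [ 476.1 -350.8] [25.  58.2] 2.714250326156616
w4 1430 [266.3  12.3] [ 469.9 -278.2] [19.4 50.4] 2.716562032699585
w4 9930 [360.4  59.3] [ 511.5 -192.2] [110.7  75.7] 2.706214189529419
w4 1978 [270.4 108.1] [ 549.9 -274.2] [65.8 26.6] 2.7889389991760254
w4 2511 [185.2  98.3] [ 553.7 -347. ] [61.4 58.3] 2.7110023498535156
rim 4287 [ 545.3 -265.7] [161.3 262.6] 2.7 z 31.6
w5 2617 [190.   75.8] [ 460.6 -351.5] [60.6 58.3] 2.6195764541625977
w5 3214 [268.7  65.3] [ 456.6 -278.6] [49.6 51.1] 2.619593620300293
w5 10086 [358.6 115.1] [ 504.  -192.6] [126.   75.9] 2.61958646774292
w5 1494 [272.9 164.3] [ 546.6 -274.3] [56.6 26.8] 2.752810001373291
w5 2160 [192.2 160.6] [ 554.4 -346.8] [61.8 58.5] 3.0231027603149414
rim 4625 [ 516.6 -267.1] [218.2 262.4] 2.8 z 31.6
```

View pics/w5.png

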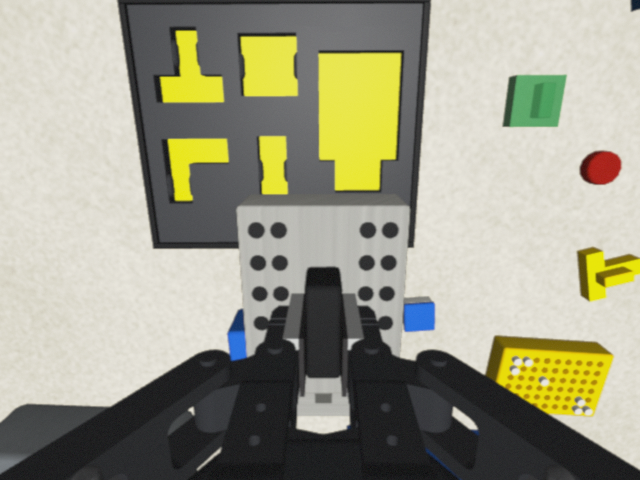

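All cutouts are visible and their sizes agree (carrier 126×76, T ~60, glass ~50, yaw 2.7°). Next: the carrier's pose in the hand.

```bash
python3 - <<'E'
from wm import *
z=np.load("pics/w5.npz");W=world(z,z['d'])*1000
# top of block
k=np.zeros((480,640),bool);k[195:300,225:425]=1
zz=W[...,2][k];print(np.nanpercentile(zz,[5,25,50,75,95]))
k&=abs(W[...,2]-245)<6
w=W[k];A=np.c_[w[:,:2]-w[:,:2].mean(0),np.ones(len(w))];print('plane',np.linalg.lstsq(A,w[:,2],rcond=None)[0])
for r in(212,222,245):
    u=np.where(k[r])[0];print(r,u.min(),u.max(),W[r,u.min()],W[r,u.max()])
for c in(250,290,350,395):
    v=np.where(k[:,c])[0];print(c,v.min(),W[v.min(),c])
E
```

```text
[ -1.5 243.  244.4 245.  255. ]
plane [  0.    0.  244.5]
212 236 409 [ 540.3 -260.   243.5] [ 537.3 -190.7  243.1]
222 237 408 [ 544.4 -259.6  243.8] [ 541.2 -190.8  243.9]
245 238 406 [ 554.4 -259.6  243. ] [ 550.9 -190.6  244.1]
250 203 [ 537.  -254.8  241. ]
290 203 [ 536.5 -238.8  239.5]
350 203 [ 535.2 -214.4  240.4]
395 203 [ 534.3 -196.2  241. ]
```

```bash
python3 -m crank '[{"jaw":1,"x":17,"y":-45.5,"z":0,"yaw":0},{"jaw":1,"x":17,"y":-45.5,"z":0,"yaw":0},{"jaw":1,"x":0,"y":0,"z":45,"yaw":0},{"jaw":1,"x":0,"y":0,"z":45,"yaw":0},{"jaw":1,"x":0,"y":0,"z":45,"yaw":0},{"jaw":1,"x":0,"y":0,"z":43,"yaw":0},{"jaw":1,"x":0,"y":0,"z":0,"yaw":0}]'
python3 - <<'E'
from h import *
m,p,d=shot("wrist","w6")
s=get_state();print(s['position']*1000,s['orientation'],s['wrist_force'])
cv2.imwrite("pics/w6c.png",cv2.resize(p[150:480,100:540,::-1],None,fx=1.7,fy=1.7))
E
```

```text
time: 18.98
position: [0.4889, -0.1934, 0.0886]
orientation: [-3.134, -0.001, 1.618]
wrist_force: [0.0, 0.8, -3.2]
finger_gap: 0.0126
[ 490.74574917 -193.73849549   90.83946003] [-3.13845333e+00  1.75670626e-04  1.61900616e+00] [ 0.88701493 -0.28360414 -2.10159944]
```

View pics/w6c.png

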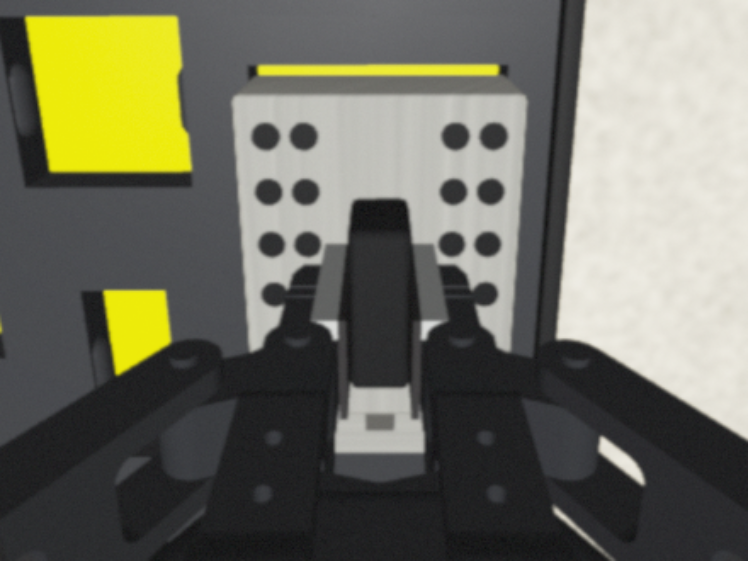

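The carrier is centred over its cutout, with an even margin at its rear edge. Lower gently.

```bash
python3 -m crank '[{"jaw":1,"x":0,"y":-0.7,"z":5,"yaw":0},{"jaw":1,"x":0,"y":0,"z":5,"yaw":0},{"jaw":1,"x":0,"y":0,"z":4,"yaw":0},{"jaw":1,"x":0,"y":0,"z":0,"yaw":0}]'
python3 -m crank '[{"jaw":1,"x":0,"y":0,"z":3,"yaw":0},{"jaw":1,"x":0,"y":0,"z":3,"yaw":0},{"jaw":1,"x":0,"y":0,"z":0,"yaw":0}]'
python3 -m crank '[{"jaw":1,"x":0,"y":0,"z":3,"yaw":0},{"jaw":1,"x":0,"y":0,"z":3,"yaw":0},{"jaw":1,"x":0,"y":0,"z":0,"yaw":0}]'
```

```text
time: 19.52
position: [0.4901, -0.1938, 0.0776]
orientation: [3.141, -0.0, 1.619]
wrist_force: [-0.6, -0.4, -2.5]
finger_gap: 0.0125
time: 19.9
position: [0.4899, -0.1938, 0.0712]
orientation: [-3.141, -0.0, 1.619]
wrist_force: [-0.1, -0.7, -2.3]
finger_gap: 0.0125
time: 20.27
position: [0.4899, -0.1938, 0.0651]
orientation: [-3.141, -0.0, 1.619]
wrist_force: [-0.6, -0.2, -3.4]
finger_gap: 0.0127
```

Underside now about 13 mm above the bench, 1 mm off the floor. Release and lift off.

```bash
python3 -m crank '[{"jaw":1,"x":0,"y":0,"z":1.5,"yaw":0},{"jaw":1,"x":0,"y":0,"z":0,"yaw":0},{"jaw":0.7,"x":0,"y":0,"z":0,"yaw":0},{"jaw":0.5,"x":0,"y":0,"z":0,"yaw":0},{"jaw":0.5,"x":0,"y":0,"z":0,"yaw":0}]'
python3 -m crank '[{"jaw":0.4,"x":0,"y":0,"z":-30,"yaw":0},{"jaw":0.4,"x":0,"y":0,"z":-50,"yaw":0},{"jaw":0.4,"x":0,"y":0,"z":-50,"yaw":0},{"jaw":0.4,"x":0,"y":0,"z":-50,"yaw":0},{"jaw":0.4,"x":0,"y":0,"z":0,"yaw":0}]'
python3 - <<'E'
from wm import *
m,p,d=shot("wrist","w7");np.savez("pics/w7.npz",p=p,d=d,**m)
s=get_state();print(s['position']*1000,s['orientation'])
rects("pics/w7.npz",[(.036,.042,(.42,.56,-.25,-.14),'block'),(.055,.066,(.42,.56,-.25,-.14),'rib'),
(.026,.037,(.44,.51,-.07,.03),'glassrib'),(.010,.02,(.43,.53,-.08,.02),'glass')])
E
```

```text
time: 20.9
position: [0.4904, -0.1939, 0.0643]
orientation: [3.141, 0.0, 1.62]
wrist_force: [-0.4, -0.6, 0.3]
finger_gap: 0.0427
time: 21.52
position: [0.4923, -0.1942, 0.2486]
orientation: [3.133, 0.002, 1.62]
wrist_force: [-0.3, 0.8, -0.9]
finger_gap: 0.0509
[ 491.  -193.8  246. ] [3.1 0.  1.6]
block 6833 [ 488.6 -194.4] [89.6 70.1] 2.9 z 38.7
rib 744 [ 488.5 -194.5] [39.3 12.9] 3.2 z 60.5
glassrib 482 [474.9 -27.8] [29.7 13.1] 4.0 z 30.3
glass 1869 [475.3 -27.6] [46.5 47.4] 2.6 z 14.6
```

Carrier home: top at 40 mm, within 1 mm and 0.3° of its cutout. Now the glass, gripped by limited closure so the force stays low.

```bash
python3 -m crank '[{"jaw":0.4,"x":55.6,"y":-2.6,"z":0,"yaw":0},{"jaw":0.4,"x":55.6,"y":-2.6,"z":0,"yaw":0},{"jaw":0.4,"x":55.6,"y":-2.6,"z":0,"yaw":0},{"jaw":0.4,"x":0,"y":0,"z":50,"yaw":0},{"jaw":0.4,"x":0,"y":0,"z":50,"yaw":0},{"jaw":0.4,"x":0,"y":0,"z":50,"yaw":0},{"jaw":0.4,"x":0,"y":0,"z":35,"yaw":0},{"jaw":0.4,"x":0,"y":0,"z":0,"yaw":0},{"jaw":0.4,"x":0,"y":0,"z":0,"yaw":0}]'
python3 - <<'E'
from h import *
s=get_state();print(s['position']*1000,s['orientation'],s['wrist_force'])
E
```

```text
time: 22.7
position: [0.4746, -0.0276, 0.0596]
orientation: [3.142, 0.0, 1.62]
wrist_force: [0.8, 0.0, 0.1]
finger_gap: 0.0512
[474.59377669 -27.61306331  59.57060704] [3.14157802e+00 2.79214268e-04 1.61961741e+00] [0.78544058 0.01716049 0.09889261]
```

```bash
python3 -m crank '[{"jaw":0.6,"x":0,"y":0.5,"z":8,"yaw":0},{"jaw":0.75,"x":0,"y":0,"z":8,"yaw":0},{"jaw":0.8,"x":0,"y":0,"z":0,"yaw":0},{"jaw":0.83,"x":0,"y":0,"z":0,"yaw":0},{"jaw":0.84,"x":0,"y":0,"z":0,"yaw":0},{"jaw":0.84,"x":0,"y":0,"z":0,"yaw":0}]'
python3 -m crank '[{"jaw":0.86,"x":0,"y":0,"z":0,"yaw":0},{"jaw":0.87,"x":0,"y":0,"z":0,"yaw":0},{"jaw":0.875,"x":0,"y":0,"z":0,"yaw":0},{"jaw":0.875,"x":0,"y":0,"z":0,"yaw":0}]'
python3 -m crank '[{"jaw":0.88,"x":0,"y":0,"z":0,"yaw":0},{"jaw":0.88,"x":0,"y":0,"z":-2,"yaw":0},{"jaw":0.88,"x":0,"y":0,"z":-5,"yaw":0},{"jaw":0.88,"x":0,"y":0,"z":0,"yaw":0}]'
```

```text
time: 23.45
position: [0.4748, -0.0275, 0.0431]
orientation: [3.141, -0.0, 1.619]
wrist_force: [0.2, 1.0, -0.3]
finger_gap: 0.0134
time: 23.95
position: [0.4749, -0.0275, 0.0432]
orientation: [3.141, -0.0, 1.619]
wrist_force: [-2.1, 2.2, 4.9]
finger_gap: 0.0111
time: 24.45
position: [0.4749, -0.0276, 0.0503]
orientation: [3.141, -0.0, 1.619]
wrist_force: [0.4, -0.9, -1.1]
finger_gap: 0.0112
```

```bash
python3 -m crank '[{"jaw":0.88,"x":0,"y":0,"z":-25,"yaw":0},{"jaw":0.88,"x":0,"y":0,"z":-25,"yaw":0},{"jaw":0.88,"x":0,"y":0,"z":-25,"yaw":0},{"jaw":0.88,"x":-31.2,"y":-3.7,"z":0,"yaw":0},{"jaw":0.88,"x":-31.2,"y":-3.7,"z":0,"yaw":0},{"jaw":0.88,"x":-31.2,"y":-3.7,"z":0,"yaw":0},{"jaw":0.88,"x":-31.2,"y":-3.7,"z":0,"yaw":0},{"jaw":0.88,"x":-31.2,"y":-3.7,"z":0,"yaw":0},{"jaw":0.88,"x":-31.2,"y":-3.7,"z":0,"yaw":0},{"jaw":0.88,"x":-31.2,"y":-3.7,"z":0,"yaw":0},{"jaw":0.88,"x":-31.2,"y":-3.7,"z":0,"yaw":0},{"jaw":0.88,"x":0,"y":0,"z":25,"yaw":0},{"jaw":0.88,"x":0,"y":0,"z":18,"yaw":0},{"jaw":0.88,"x":0,"y":0,"z":0,"yaw":0},{"jaw":0.88,"x":0,"y":0,"z":0,"yaw":0}]'
python3 - <<'E'
from wm import *
m,p,d=shot("wrist","w8");np.savez("pics/w8.npz",p=p,d=d,**m)
s=get_state();print(s['position']*1000,s['orientation'],s['wrist_force'],s['finger_gap'])
cv2.imwrite("pics/w8c.png",cv2.resize(p[150:480,100:540,::-1],None,fx=1.7,fy=1.7))
E
```

```text
time: 26.32
position: [0.4577, -0.2784, 0.0825]
orientation: [3.141, 0.0, 1.62]
wrist_force: [1.1, -1.0, -0.8]
finger_gap: 0.0111
[ 457.9 -278.4   82.8] [3.1 0.  1.6] [ 0.6 -0.2 -1. ] 0.010954170836142295
```

View pics/w8c.png

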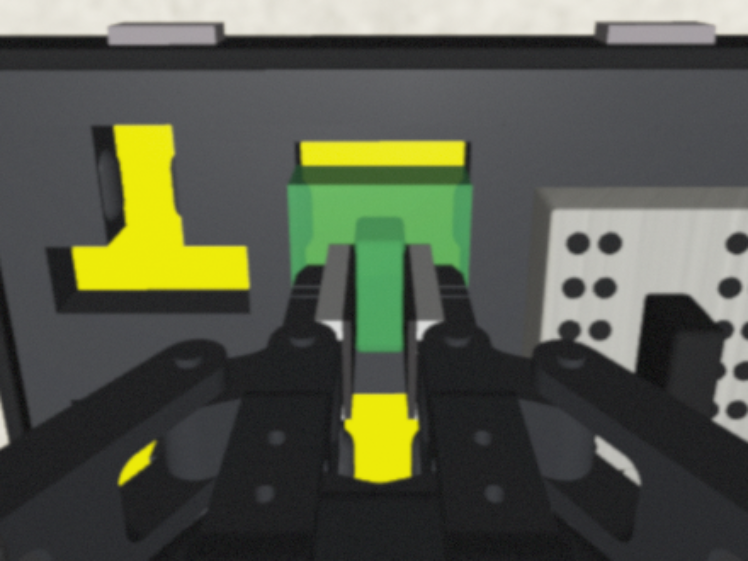

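```bash
python3 - <<'E'
from wm import *
z=np.load("pics/w8.npz")
f=lambda u,v,h:ray(z,100+u/1.7,150+v/1.7,h)*1000
print('glass rear top L,R',f(288,184,.0556),f(471,184,.0556),'bottom rear',f(295,166,.0396),f(471,166,.0396))
print('pocket rear top',f(298,141,.028),f(469,141,.028))
E
```

```text
glass rear top L,R [ 435.8 -302.    55.6] [ 433.6 -257.1   55.6] bottom rear [ 436.4 -302.3   39.6] [ 434.1 -254.8   39.6]
pocket rear top [ 432.8 -302.9   28. ] [ 430.3 -254.2   28. ]
```

Within 1 mm of centred; small correction, then lower and press.

```bash
python3 -m crank '[{"jaw":0.88,"x":0.5,"y":-0.7,"z":5,"yaw":0},{"jaw":0.88,"x":0,"y":0,"z":5,"yaw":0},{"jaw":0.88,"x":0,"y":0,"z":3,"yaw":0},{"jaw":0.88,"x":0,"y":0,"z":0,"yaw":0}]'
python3 -m crank '[{"jaw":0.88,"x":0,"y":0,"z":3,"yaw":0},{"jaw":0.88,"x":0,"y":0,"z":3,"yaw":0},{"jaw":0.88,"x":0,"y":0,"z":0,"yaw":0}]'
python3 -m crank '[{"jaw":0.88,"x":0,"y":0,"z":2,"yaw":0},{"jaw":0.88,"x":0,"y":0,"z":2,"yaw":0},{"jaw":0.88,"x":0,"y":0,"z":0,"yaw":0}]'
```

```text
time: 26.88
position: [0.4564, -0.2778, 0.0687]
orientation: [-3.141, -0.0, 1.619]
wrist_force: [-0.5, 0.9, -0.9]
finger_gap: 0.0107
time: 27.25
position: [0.4567, -0.2778, 0.0627]
orientation: [3.142, -0.0, 1.619]
wrist_force: [0.8, 0.1, -1.8]
finger_gap: 0.0108
time: 27.62
position: [0.4565, -0.2778, 0.0587]
orientation: [-3.141, -0.0, 1.619]
wrist_force: [1.0, 0.5, -2.3]
finger_gap: 0.0111
```

```bash
python3 -m crank '[{"jaw":0.88,"x":0,"y":0,"z":2,"yaw":0},{"jaw":0.88,"x":0,"y":0,"z":1,"yaw":0},{"jaw":0.88,"x":0,"y":0,"z":0,"yaw":0}]'
python3 -m crank '[{"jaw":0.88,"x":0,"y":0,"z":1,"yaw":0},{"jaw":0.88,"x":0,"y":0,"z":0,"yaw":0}]'
python3 -m crank '[{"jaw":0.88,"x":0,"y":0,"z":1.5,"yaw":0},{"jaw":0.88,"x":0,"y":0,"z":0,"yaw":0}]'
```

```text
time: 28.0
position: [0.4565, -0.2778, 0.0559]
orientation: [-3.141, -0.0, 1.619]
wrist_force: [0.4, -0.3, -1.6]
finger_gap: 0.0106
time: 28.25
position: [0.4566, -0.2779, 0.0553]
orientation: [3.142, 0.0, 1.62]
wrist_force: [-1.5, 1.2, 3.9]
finger_gap: 0.011
time: 28.5
position: [0.4566, -0.2779, 0.0552]
orientation: [3.141, 0.001, 1.62]
wrist_force: [-5.3, 6.0, 20.0]
finger_gap: 0.0109
```

It bottomed at exactly the expected height. Relax, release, lift and check flushness.

```bash
python3 -m crank '[{"jaw":0.88,"x":0,"y":0,"z":-1.5,"yaw":0},{"jaw":0.8,"x":0,"y":0,"z":0,"yaw":0},{"jaw":0.6,"x":0,"y":0,"z":0,"yaw":0},{"jaw":0.6,"x":0,"y":0,"z":0,"yaw":0},{"jaw":0.4,"x":0,"y":0,"z":-30,"yaw":0},{"jaw":0.4,"x":0,"y":0,"z":-50,"yaw":0},{"jaw":0.4,"x":0,"y":0,"z":-50,"yaw":0},{"jaw":0.4,"x":0,"y":0,"z":-50,"yaw":0},{"jaw":0.4,"x":0,"y":0,"z":0,"yaw":0},{"jaw":0.4,"x":0,"y":0,"z":0,"yaw":0}]'
python3 - <<'E'
from wm import *
m,p,d=shot("wrist","w9");np.savez("pics/w9.npz",p=p,d=d,**m)
s=get_state();print(s['position']*1000,s['orientation'])
W=world(m,d)*1000
for a,c,k in blobs(p,'green',300):
    w=W[k];print(c,np.nanmedian(w,0),np.nanpercentile(w[:,2],[2,25,50,75,98]))
k=(W[...,0]>420)&(W[...,0]<495)&(W[...,1]>-322)&(W[...,1]<-312);print('foam z',np.nanmedian(W[k][:,2]))
g=[(.024,.032,(.432,.482,-.305,-.254),'plate+foam'),(.04,.05,(.42,.5,-.32,-.24),'glassrib')]
rects("pics/w9.npz",g)
m,p,d=shot("scene","sc9");np.savez("pics/sc9.npz",p=p,d=d,**m)
rects("pics/sc9.npz",[(.026,.037,(.40,.55,.06,.2),'teerib'),(.010,.02,(.40,.55,.05,.2),'tee')])
E
```

```text
time: 29.75
position: [0.4562, -0.2776, 0.2345]
orientation: [-3.142, -0.001, 1.619]
wrist_force: [-0.6, -0.4, -0.5]
finger_gap: 0.0511
[ 455.9 -277.6  233.9] [-3.1 -0.   1.6]
[323.  213.6] [ 454.8 -277.7   27.1] [19.6 26.5 27.1 28.  43.8]
foam z 264.7062319541195
plate+foam 2247 [ 457.  -279.6] [50.9 49.8] 89.9 z 26.9
glassrib 474 [ 456.8 -278. ] [29.6 11.3] 2.7 z 42.8
teerib 69 [479.6 125.1] [30.2 14.5] 27.5 z 31.6
tee 291 [493.8  94. ] [ 56.4 130.9] 34.7 z 15.7
```

Glass home: plate at about 28 mm (flush), rib at 44 mm. Now above the tee.

```bash
python3 -m crank '[{"jaw":0.4,"x":50.4,"y":5.3,"z":0,"yaw":0},{"jaw":0.4,"x":50.4,"y":5.3,"z":0,"yaw":0},{"jaw":0.4,"x":50.4,"y":5.3,"z":0,"yaw":0},{"jaw":0.4,"x":50.4,"y":5.3,"z":0,"yaw":0},{"jaw":0.4,"x":50.4,"y":5.3,"z":0,"yaw":0},{"jaw":0.4,"x":50.4,"y":5.3,"z":0,"yaw":0},{"jaw":0.4,"x":50.4,"y":5.3,"z":0,"yaw":0},{"jaw":0.4,"x":50.4,"y":5.3,"z":0,"yaw":0},{"jaw":0.4,"x":0,"y":0,"z":0,"yaw":-10.5},{"jaw":0.4,"x":0,"y":0,"z":0,"yaw":-10.5},{"jaw":0.4,"x":0,"y":0,"z":0,"yaw":-10.5},{"jaw":0.4,"x":0,"y":0,"z":0,"yaw":0},{"jaw":0.4,"x":0,"y":0,"z":0,"yaw":0}]'
python3 - <<'E'
from wm import *
m,p,d=shot("wrist","w10");np.savez("pics/w10.npz",p=p,d=d,**m)
s=get_state();print(s['position']*1000,s['orientation'][2]*57.2958)
rects("pics/w10.npz",[(.026,.037,(.40,.55,.06,.2),'teerib'),(.010,.02,(.42,.54,.07,.19),'tee')])
E
```

```text
time: 31.48
position: [0.4791, 0.1268, 0.2343]
orientation: [-3.14, 0.0, 2.165]
wrist_force: [0.7, -0.3, -0.7]
finger_gap: 0.0512
[479.2 126.8 234.5] 124.08214648453139
teerib 461 [478.5 126.2] [29.6 11.6] 34.3 z 30.5
tee 1506 [473.8 122.8] [55.7 55.6] 34.4 z 14.6
```

```bash
python3 -m crank '[{"jaw":0.4,"x":0,"y":-0.9,"z":50,"yaw":-0.3},{"jaw":0.4,"x":0,"y":0,"z":50,"yaw":0},{"jaw":0.4,"x":0,"y":0,"z":50,"yaw":0},{"jaw":0.4,"x":0,"y":0,"z":25,"yaw":0},{"jaw":0.6,"x":0,"y":0,"z":8,"yaw":0},{"jaw":0.7,"x":0,"y":0,"z":8,"yaw":0},{"jaw":0.8,"x":0,"y":0,"z":0,"yaw":0},{"jaw":1,"x":0,"y":0,"z":0,"yaw":0},{"jaw":1,"x":0,"y":0,"z":0,"yaw":0},{"jaw":1,"x":0,"y":0,"z":0,"yaw":0}]'
python3 -m crank '[{"jaw":1,"x":0,"y":0,"z":-3,"yaw":0},{"jaw":1,"x":0,"y":0,"z":-10,"yaw":0},{"jaw":1,"x":0,"y":0,"z":-20,"yaw":0},{"jaw":1,"x":0,"y":0,"z":0,"yaw":0}]'
```

```text
time: 32.78
position: [0.4791, 0.1268, 0.0449]
orientation: [3.14, 0.0, 2.175]
wrist_force: [-1.8, -0.7, 6.7]
finger_gap: 0.0094
time: 33.28
position: [0.4795, 0.127, 0.0786]
orientation: [3.138, 0.0, 2.175]
wrist_force: [0.1, 0.4, -1.4]
finger_gap: 0.0096
```

```bash
python3 -m crank '[{"jaw":1,"x":0,"y":0,"z":-28,"yaw":0},{"jaw":1,"x":0,"y":0,"z":-28,"yaw":0},{"jaw":1,"x":0,"y":0,"z":0,"yaw":8},{"jaw":1,"x":0,"y":0,"z":0,"yaw":8},{"jaw":1,"x":0,"y":0,"z":0,"yaw":8},{"jaw":1,"x":0,"y":0,"z":0,"yaw":7.9},{"jaw":1,"x":0,"y":0,"z":0,"yaw":0},{"jaw":1,"x":-39.6,"y":-2.9,"z":0,"yaw":0},{"jaw":1,"x":-39.6,"y":-2.9,"z":0,"yaw":0},{"jaw":1,"x":-39.6,"y":-2.9,"z":0,"yaw":0},{"jaw":1,"x":-39.6,"y":-2.9,"z":0,"yaw":0}]'
python3 -m crank '[{"jaw":1,"x":-39.6,"y":-2.9,"z":0,"yaw":0},{"jaw":1,"x":-39.6,"y":-2.9,"z":0,"yaw":0},{"jaw":1,"x":-39.6,"y":-2.9,"z":0,"yaw":0},{"jaw":1,"x":-39.6,"y":-2.9,"z":0,"yaw":0},{"jaw":1,"x":-39.6,"y":-2.9,"z":0,"yaw":0},{"jaw":1,"x":-39.6,"y":-2.9,"z":0,"yaw":0},{"jaw":1,"x":-39.6,"y":-2.9,"z":0,"yaw":0},{"jaw":1,"x":-39.6,"y":-2.9,"z":0,"yaw":0},{"jaw":1,"x":0,"y":0,"z":25,"yaw":0},{"jaw":1,"x":0,"y":0,"z":24,"yaw":0},{"jaw":1,"x":0,"y":0,"z":0,"yaw":0},{"jaw":1,"x":0,"y":0,"z":0,"yaw":0}]'
python3 - <<'E'
from wm import *
m,p,d=shot("wrist","w11");np.savez("pics/w11.npz",p=p,d=d,**m)
s=get_state();print(s['position']*1000,s['orientation'][2]*57.2958,s['wrist_force'],s['finger_gap'])
cv2.imwrite("pics/w11c.png",cv2.resize(p[150:480,100:540,::-1],None,fx=1.7,fy=1.7))
E
```

```text
time: 34.65
position: [0.4742, -0.0335, 0.1329]
orientation: [-3.142, -0.0, 1.622]
wrist_force: [0.7, 0.2, -0.8]
finger_gap: 0.0099
time: 36.15
position: [0.4666, -0.35, 0.0847]
orientation: [3.141, 0.0, 1.62]
wrist_force: [0.3, -0.2, 0.1]
finger_gap: 0.0095
[ 466.8 -350.1   85. ] 92.7764490269787 [ 0.1 -0.  -0.9] 0.0095315706131983
```

View pics/w11c.png

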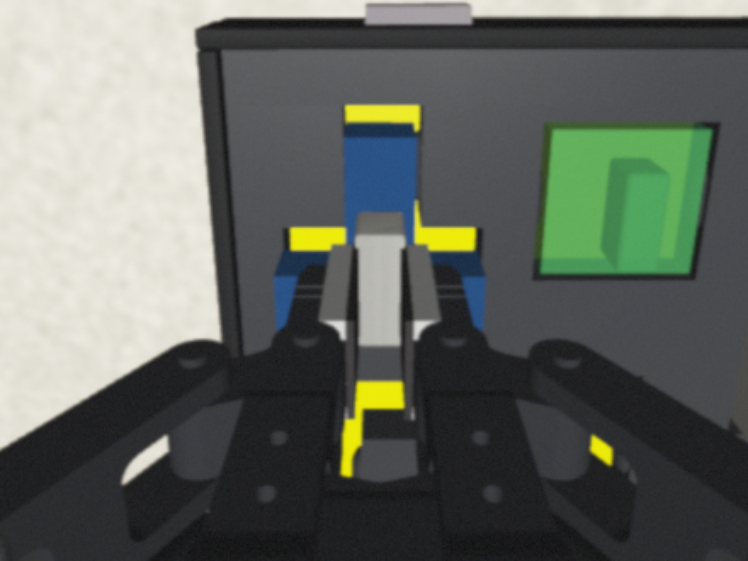

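```bash
python3 - <<'E'
from wm import *
z=np.load("pics/w11.npz")
f=lambda u,v,h:ray(z,100+u/1.7,150+v/1.7,h)*1000
print('stem rear top L,R',f(345,137,.0562),f(416,137,.0562),'bot',f(345,123,.0402),f(416,123,.0402))
print('pocket stem rear',f(345,104,.028),f(421,104,.028))
print('cross rear top',f(276,276,.0562),f(485,276,.0562))
print('pocket cross rear',f(285,228,.028),f(482,228,.028))
E
```

```text
stem rear top L,R [ 432.4 -360.1   56.2] [ 431.5 -342.9   56.2] bot [ 433.  -360.9   40.2] [ 432.1 -342.    40.2]
pocket stem rear [ 430.6 -361.6   28. ] [ 429.6 -340.1   28. ]
cross rear top [ 470.8 -376.8   56.2] [ 468.1 -322.5   56.2]
pocket cross rear [ 469.7 -378.4   28. ] [ 466.8 -319.1   28. ]
```

```bash
python3 -m crank '[{"jaw":1,"x":0.8,"y":0.5,"z":5,"yaw":0},{"jaw":1,"x":0,"y":0,"z":5,"yaw":0},{"jaw":1,"x":0,"y":0,"z":3,"yaw":0},{"jaw":1,"x":0,"y":0,"z":0,"yaw":0}]'
python3 -m crank '[{"jaw":1,"x":0,"y":0,"z":3,"yaw":0},{"jaw":1,"x":0,"y":0,"z":3,"yaw":0},{"jaw":1,"x":0,"y":0,"z":0,"yaw":0}]'
python3 -m crank '[{"jaw":1,"x":0,"y":0,"z":2,"yaw":0},{"jaw":1,"x":0,"y":0,"z":2,"yaw":0},{"jaw":1,"x":0,"y":0,"z":0,"yaw":0}]'
python3 -m crank '[{"jaw":1,"x":0,"y":0,"z":2,"yaw":0},{"jaw":1,"x":0,"y":0,"z":2,"yaw":0},{"jaw":1,"x":0,"y":0,"z":0,"yaw":0}]'
```

```text
time: 36.7
position: [0.4664, -0.349, 0.0707]
orientation: [-3.141, -0.0, 1.618]
wrist_force: [-0.4, 0.1, -0.9]
finger_gap: 0.0096
time: 37.08
position: [0.4664, -0.349, 0.0647]
orientation: [-3.141, -0.0, 1.618]
wrist_force: [-1.1, -0.6, -0.8]
finger_gap: 0.0099
time: 37.45
position: [0.4664, -0.349, 0.0607]
orientation: [-3.141, -0.0, 1.618]
wrist_force: [-0.5, -0.0, -3.0]
finger_gap: 0.0099
time: 37.83
position: [0.4665, -0.3491, 0.057]
orientation: [-3.142, 0.0, 1.618]
wrist_force: [-1.0, -0.1, 0.1]
finger_gap: 0.0095
```

```bash
python3 -m crank '[{"jaw":1,"x":0,"y":0,"z":1,"yaw":0},{"jaw":1,"x":0,"y":0,"z":0,"yaw":0}]'
python3 -m crank '[{"jaw":1,"x":0,"y":0,"z":0.5,"yaw":0},{"jaw":1,"x":0,"y":0,"z":0,"yaw":0}]'
```

```text
time: 38.08
position: [0.4666, -0.3491, 0.0569]
orientation: [3.141, 0.0, 1.618]
wrist_force: [-2.9, 2.8, 9.0]
finger_gap: 0.0098
time: 38.33
position: [0.4665, -0.3491, 0.0569]
orientation: [3.141, 0.0, 1.618]
wrist_force: [-3.2, 2.2, 14.0]
finger_gap: 0.0101
```

```bash
python3 -m crank '[{"jaw":1,"x":0,"y":0,"z":-1.3,"yaw":0},{"jaw":0.8,"x":0,"y":0,"z":0,"yaw":0},{"jaw":0.6,"x":0,"y":0,"z":0,"yaw":0},{"jaw":0.6,"x":0,"y":0,"z":0,"yaw":0},{"jaw":0.4,"x":0,"y":0,"z":-30,"yaw":0},{"jaw":0.4,"x":0,"y":0,"z":-50,"yaw":0},{"jaw":0.4,"x":0,"y":0,"z":-50,"yaw":0},{"jaw":0.4,"x":0,"y":0,"z":-50,"yaw":0},{"jaw":0.4,"x":0,"y":0,"z":0,"yaw":0},{"jaw":0.4,"x":0,"y":0,"z":0,"yaw":0}]'
python3 - <<'E'
from wm import *
m,p,d=shot("wrist","w12");np.savez("pics/w12.npz",p=p,d=d,**m)
s=get_state();print(s['position']*1000,s['orientation'])
W=world(m,d)*1000
for col in('green','blue'):
  for a,c,k in blobs(p,col,300):
    w=W[k];print(col,a,c,np.nanmedian(w,0),np.nanpercentile(w[:,2],[2,25,50,75,98]))
rects("pics/w12.npz",[(.038,.05,(.42,.5,-.32,-.24),'glassrib'),(.038,.05,(.42,.51,-.40,-.32),'teerib')])
E
```

```text
time: 39.58
position: [0.4663, -0.3488, 0.2365]
orientation: [3.141, -0.0, 1.617]
wrist_force: [-0.4, -0.2, 0.1]
finger_gap: 0.0516
[ 466.  -348.7  235.8] [-3.1 -0.   1.6]
green 2893 [403.6 205.3] [ 454.6 -279.7   26.8] [17.9 26.1 26.8 27.7 43.5]
blue 1561 [322.7 213.5] [ 473.5 -349.6   26.6] [17.  26.  26.6 27.2 28.2]
blue 701 [372.6 422.4] [ 706.7 -286.3   12.5] [  3.2   7.9  12.5  17.5 296.6]
glassrib 505 [ 456.2 -277.8] [29.5 12.4] 2.8 z 42.6
teerib 473 [ 465.9 -349.3] [29.4 11.3] 2.5 z 42.6
```

Tee home too, rib top at 44 mm. Now back to the knob to shut the plunger.

```bash
python3 -m crank '[{"jaw":0.4,"x":48,"y":11.1,"z":0,"yaw":0},{"jaw":0.4,"x":48,"y":11.1,"z":0,"yaw":0},{"jaw":0.4,"x":48,"y":11.1,"z":0,"yaw":0},{"jaw":0.4,"x":48,"y":11.1,"z":0,"yaw":0},{"jaw":0.4,"x":48,"y":11.1,"z":0,"yaw":0},{"jaw":0.4,"x":48,"y":11.1,"z":0,"yaw":0},{"jaw":0.4,"x":48,"y":11.1,"z":0,"yaw":0},{"jaw":0.4,"x":48,"y":11.1,"z":0,"yaw":0},{"jaw":0.4,"x":48,"y":11.1,"z":0,"yaw":0},{"jaw":0.4,"x":48,"y":11.1,"z":0,"yaw":0},{"jaw":0.4,"x":48,"y":11.1,"z":0,"yaw":0},{"jaw":0.4,"x":48,"y":11.1,"z":0,"yaw":0},{"jaw":0.4,"x":48,"y":11.1,"z":0,"yaw":0},{"jaw":0.4,"x":0,"y":0,"z":0,"yaw":0}]'
python3 -m crank '[{"jaw":0.4,"x":0,"y":0,"z":0,"yaw":-9},{"jaw":0.4,"x":0,"y":0,"z":0,"yaw":-9},{"jaw":0.4,"x":0,"y":0,"z":0,"yaw":-9},{"jaw":0.4,"x":0,"y":0,"z":0,"yaw":-9},{"jaw":0.4,"x":0,"y":0,"z":0,"yaw":-9},{"jaw":0.4,"x":0,"y":0,"z":0,"yaw":-8.6},{"jaw":0.4,"x":0,"y":0,"z":30,"yaw":0},{"jaw":0.4,"x":0,"y":0,"z":0,"yaw":0},{"jaw":0.4,"x":0,"y":0,"z":0,"yaw":0}]'
python3 - <<'E'
from wm import *
m,p,d=shot("wrist","w13");np.savez("pics/w13.npz",p=p,d=d,**m)
s=get_state();print(s['position']*1000,s['orientation'][2]*57.2958)
rects("pics/w13.npz",[(.055,.08,(.54,.63,.23,.33),'knob')])
E
```

```text
time: 41.38
position: [0.5811, 0.2837, 0.2339]
orientation: [-3.139, 0.002, 1.62]
wrist_force: [-0.1, -1.3, 0.1]
finger_gap: 0.0514
time: 42.5
position: [0.5817, 0.2806, 0.2069]
orientation: [-3.141, 0.0, 2.553]
wrist_force: [0.6, 0.4, -0.6]
finger_gap: 0.0512
[581.9 280.9 207.5] 146.27787035257086
knob 880 [581.8 280.8] [39.5 11.6] 56.5 z 65.8
```

```bash
python3 -m crank '[{"jaw":0.4,"x":0,"y":0,"z":50,"yaw":0},{"jaw":0.4,"x":0,"y":0,"z":50,"yaw":0},{"jaw":0.5,"x":0,"y":0,"z":30,"yaw":0},{"jaw":0.6,"x":0,"y":0,"z":9.5,"yaw":0},{"jaw":0.8,"x":0,"y":0,"z":0,"yaw":0},{"jaw":1,"x":0,"y":0,"z":0,"yaw":0},{"jaw":1,"x":0,"y":0,"z":0,"yaw":0},{"jaw":1,"x":0,"y":0,"z":0,"yaw":0},{"jaw":1,"x":0,"y":0,"z":-1.2,"yaw":0},{"jaw":1,"x":0,"y":0,"z":0,"yaw":0}]'
python3 -m crank '[{"jaw":1,"x":0,"y":0,"z":0,"yaw":8.5},{"jaw":1,"x":0,"y":0,"z":0,"yaw":8.5},{"jaw":1,"x":0,"y":0,"z":0,"yaw":8.5},{"jaw":1,"x":0,"y":0,"z":0,"yaw":8.5},{"jaw":1,"x":0,"y":0,"z":0,"yaw":8.5},{"jaw":1,"x":0,"y":0,"z":0,"yaw":8.5},{"jaw":1,"x":0,"y":0,"z":0,"yaw":8.5},{"jaw":1,"x":0,"y":0,"z":0,"yaw":8.5},{"jaw":1,"x":0,"y":0,"z":0,"yaw":0}]'
```

```text
time: 43.8
position: [0.5822, 0.2815, 0.0689]
orientation: [3.14, 0.001, 2.553]
wrist_force: [4.4, 0.6, -0.0]
finger_gap: 0.0102
time: 44.92
position: [0.5821, 0.2819, 0.0678]
orientation: [3.141, -0.001, 1.364]
wrist_force: [7.0, 1.5, -8.5]
finger_gap: 0.0103
```

Twisted back, with the spring pulling 8.5 N on the grip. Let go and back off.

```bash
python3 -m crank '[{"jaw":0.8,"x":0,"y":0,"z":0,"yaw":0},{"jaw":0.5,"x":0,"y":0,"z":0,"yaw":0},{"jaw":0.4,"x":0,"y":0,"z":0,"yaw":0},{"jaw":0.4,"x":0,"y":0,"z":-20,"yaw":0},{"jaw":0.4,"x":0,"y":0,"z":-50,"yaw":0},{"jaw":0.4,"x":0,"y":0,"z":-50,"yaw":0},{"jaw":0.4,"x":0,"y":0,"z":-40,"yaw":0},{"jaw":0.4,"x":0,"y":0,"z":0,"yaw":0},{"jaw":0.4,"x":0,"y":0,"z":0,"yaw":0}]'
python3 - <<'E'
from wm import *
m,p,d=shot("wrist","w14");np.savez("pics/w14.npz",p=p,d=d,**m)
rects("pics/w14.npz",[(.045,.08,(.54,.63,.23,.33),'knob')])
m,p,d=shot("scene","sc14");np.savez("pics/sc14.npz",p=p,d=d,**m)
cv2.imwrite("pics/sc14c.png",cv2.resize(p[130:430,100:500,::-1],None,fx=2,fy=2))
z0=np.load("pics/scene0.npz")
for q,dd in((z0['p'],z0['d']),(p,d)):
    W=world(m,dd)*1000
    for c in('red','green','blue','yellow'):
        for a,ce,k in blobs(q,c,60):
            w=np.nanmedian(W[k],0)
            if np.hypot(*w[:2])<900: print(c,a,w,end='; ')
    print()
E
```

```text
time: 46.05
position: [0.581, 0.2808, 0.2282]
orientation: [-3.141, -0.0, 1.366]
wrist_force: [0.4, -0.1, -0.7]
finger_gap: 0.0512
knob 739 [581.2 281.2] [11.5 39.4] 78.5 z 56.4
red 71 [584.  278.9  57.8]; red 109 [537.9  51.1  17.2]; green 318 [480.6 -30.6  16.7]; green 275 [764.4 200.1  49.6]; blue 256 [355.4  52.2  21.8]; blue 100 [494.  127.   16.1]; blue 150 [ 225.9 -616.4   19.5]; blue 150 [727.7 306.1 149.4]; blue 265 [ 703.5 -112.8   21.4]; blue 3346 [ 755.7 -254.3   54.3]; yellow 1435 [ 495.3 -193.6   12.2]; yellow 359 [ 452.  -278.4   12.1]; yellow 323 [646.9  78.6  16.7]; yellow 295 [ 468.2 -350.4   12.2]; yellow 299 [ 547.6 -273.2   12.3]; yellow 349 [ 537.  -359.8   12.3]; yellow 2243 [778.4  42.7  29.8]; 
red 69 [584.9 278.9  56.8]; red 107 [537.2  51.5  17.4]; green 441 [ 459.2 -277.    28.4]; green 272 [764.5 200.   49.7]; blue 252 [355.7  52.2  21.8]; blue 151 [ 225.1 -616.8   19.1]; blue 149 [727.4 306.4 149.5]; blue 218 [ 480.3 -349.3   27.8]; blue 264 [ 703.3 -112.9   21.6]; blue 3342 [ 755.9 -254.4   54.3]; yellow 332 [646.8  79.   17. ]; yellow 304 [ 546.7 -273.4   12.4]; yellow 364 [ 536.8 -359.9   12.3]; yellow 2252 [778.7  42.4  29.8];
```

View pics/sc14c.png

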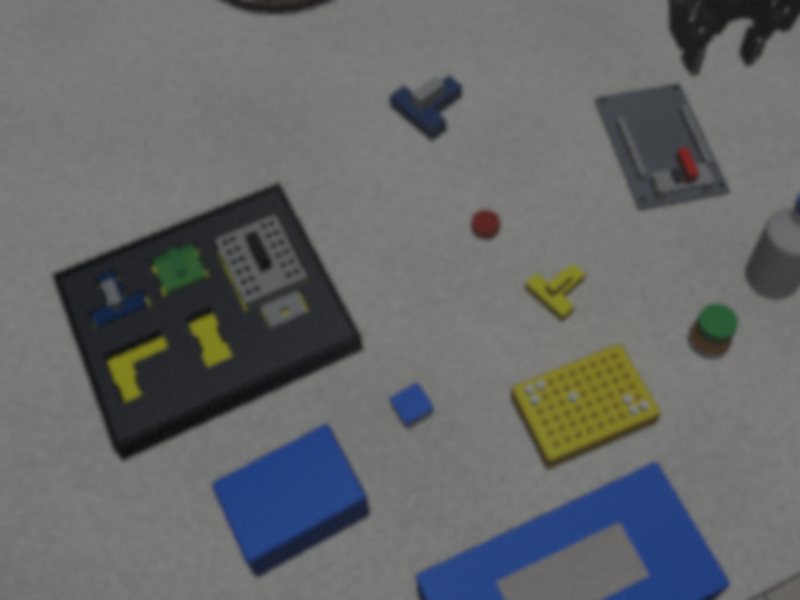

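The view shows carrier, glass and T seated. The knob is down at 56.4 mm as at the start, the bystanders haven't moved, and there is no bar or L on the bench. Handing in.

```bash
python3 -c "
from plant import *
print(close_job())"
```

```text
the job is handed in; nothing more can be done
None
```

The job is done and handed in after about 46 s of robot time. I raised the red plunger, twisted it to 1.2 rad so it stayed latched, slid the carrier out and laid it in its cutout. Then I pressed home the glass and the small blue T, and last twisted the knob back and let it snap shut. The bar and the L were not on the bench, and I left the yellow T and the large blue T alone.

**Last checks**
- **Carrier:** its top is at 40 mm as it should be, and it sits within about 1 mm of the cutout centre.
- **Glass and T:** each plate top reads about 28 mm, flush with the foam, and each rib top 44 mm. The wrist camera reads about 1.3 mm low, and I allowed for that.
- **Plunger:** the knob top is back at its starting height of 56.4 mm, with a twist of about 0.02 rad.
- **Bystanders:** those I compared (puck, tube rack, tip box, jar, tube box and spray) are within 1 mm of where they started. So are both look-alike Ts.

**What went off plan**
- **First move:** it was refused for missing keys, and nothing moved.
- **First grip on the knob:** the fingers closed on the collar below it (23 mm gap, about 7 N), so I gripped again 6 mm higher.
- **Glass:** I couldn't measure the grip force, so I kept it low by closing the fingers only to about 11 mm on the 12 mm rib. The final push peaked at 20 N on the wrist, more than the 6 to 12 N advised. I saw no damage in the pictures.
- **T:** its final push peaked at 14 N, also slightly over.

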